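# Open a cam-switch casing and set its cam

## Task

On the repair bench, open the grey cam-switch casing: take the blue lid by its black grip and tip it up with its back edge still resting on the casing under the keeper, then draw it out and lift it off. Lay the lid down gently (do not drop it), right way up, centred and square on the green mat, then turn the orange cam in the casing by its black bar until its high point presses squarely on the sprung brass follower, and leave it there. Do not disturb the other things on the bench.

Things in the scene. Friction and masses are not known exactly. Their poses are not given: they have to be found in the camera images.
- casing: Grey open-topped steel box, fixed to the bench, 180 (its x) x 150 (y) x 85 mm high, walls 5 mm. Origin: centre of its underside, on the bench; z up. Front is +x, back is -x; its yaw is within 0.4 rad of the base frame. Inside: the cam on a vertical axis at x = -15, y = 0 mm, the follower in front of it, and side blocks no higher than 45 mm. A keeper is fixed at its back.
- keeper_lip (a point): Middle of the front lower edge of the keeper's lip (x -86, z 96 mm in the casing). The dark keeper, 90 mm wide, stands behind the lid (inner face at x -102) and its 4 mm lip reaches over the lid's back edge, 7 mm above the lid. So the lid cannot rise level: tip its front up about the back rim (0.3 to 0.45 rad), draw it forward along its own slope by 20 mm or more, then lift.
- casing_back (a point): Middle of the outer top edge of the casing's back wall (x = -90, y = 0, z = 85 mm in the casing's frame): the line through it along the casing's y is where the lid pivots as it is tipped.
- lid_grip (a point): Point to hold in the lid's upright black grip: 62 mm in front of the lid's centre, 22 mm above its top face. The grip is a flat plate 12 mm thick along the lid's x, 60 mm wide along y, its top 14 mm above this point. Grasp from above, fingers closing along x, tips just clear of the lid. Axes as the lid: x to its front edge (the grip's side), y left, z up out of its top face.
- lid_center (a point): Centre of the blue lid plate, 192 (x) x 162 (y) x 4 mm, loose, 0.18 to 0.29 kg. Below it a plug lip, 162 x 132 mm outside, 9 mm deep, sits inside the casing's rim with 4 mm of play all round. At the start the lid is on the casing, x along the casing's x, this point 87 mm above the bench. Lying on the mat it stands on the plug lip, this point 17 mm above the bench.
- lid_back (a point): Point of the lid's underside in the middle of its back, 90 mm behind its centre, over the casing's back rim at the start (it coincides with casing_back to 2 mm).
- cam_grip (a point): Point on the cam's vertical axis, 62 mm above the bench, at the height to hold its black bar: 14 mm thick, 60 mm long, top at 79 mm. The orange cam below tops out at 38 mm. This point turns with the cam: its x lies along the bar and points to the high point (nose, 44 mm out, with white dot; white line on the bar). It turns stiffly (about 0.1 N m) and stays where it is left.
- cam (a joint): Angle of the cam, rad, growing anticlockwise seen from above, range -2.2 to 1.2. 0: its nose points to the casing's front (+x), straight at the follower. It starts between -1.45 and -0.75.
- follower (a joint): How far the sprung follower (brass roller on a slide in front of the cam) is pushed towards the casing's front, m. 0: free. Only the cam's nose reaches it, when the cam is within about 0.3 rad of 0; at 0 it is pushed in by about 5 mm (3 to 4 N), at 0.15 rad off by 4 mm. It springs back.
- mat: Green rubber mat where the lid goes, fixed flat on the bench, 220 (its x) x 190 (its y) x 6 mm thick. Origin: centre of its underside. Its yaw is within 0.4 rad of the base frame. The lid's long side (x) goes along the mat's long side (x), either way round.
- bottle: White bottle with yellow band and black cap, standing between casing and mat, 60 mm across, 170 mm high; origin at the centre of its underside. Leave alone.
- pot: Open steel beaker standing between casing and mat, 90 mm across, 120 mm high; origin at the centre of its underside. Leave alone.
- wrench: Wrench 190 mm long, lying flat beyond the casing or mat. Leave alone.
- screwdriver: Screwdriver 200 mm long with green handle, lying flat beyond the casing or mat. Leave alone.
- motor: Dark round fan motor, 100 mm across, standing on the right side, shaft end up at 115 mm; origin at the centre of its underside. Leave alone.
- parts_box: Yellow open box with compartments, 120 x 160 x 50 mm high, on the left side; origin at the centre of its underside. Leave alone.
- tin: Steel tin with orange band, 72 mm across, 100 mm high, on the right side; origin at the centre of its underside. Leave alone.

How it is judged:
By the outcome, as a careful person would: the job done as asked, in the order asked, and still so for the second after the job is handed in, with the robot touching nothing.
It also fails if it takes over 72 s, if anything falls off the work surface, if the arm or the gripper's body presses on something with over 40 N, if the wrist force passes 120 N, or if a joint passes its speed limit or range.

## Robot

A 6-joint arm with a two-finger parallel gripper is mounted at the origin on the work surface. World frame = base frame: x ahead of the robot, y to its left, z up, the work surface at z = 0. Lengths are in m, angles in rad, forces in N, time in s.
With the tool pointing down it reaches from about 0.325 to 1 m from the base axis. Payload 5.1 kg.
Tool frame: the origin (TCP) lies at the very end of the fingers, on their centre line; the grasp point (between the pads) lies 19 mm behind it; y points along the fingers, x is the direction in which the jaws open and shut, and the axes are right-handed (so a half turn about y gives the same grasp; the last joint's range is limited). The gripper opens to 85 mm and grips with 20 to 120 N. Pads are 22 mm wide; open, the fingers measure 114 mm over their backs; the gripper's body (76 mm by 85 mm) begins 54 mm behind the grasp point. The pads swing forward as they close: fully open they stand 13 mm farther back than shut.
Start: joints at [-1.341, 0.124, 1.65, -0, 1.367, -0.083], TCP at [0.2, -0.618, 0.231] pointing down, gripper open.
Joint ranges: [-2.61, 2.61], [-1.02, 2.33], [0.03, 2.71], [-1.35, 4.49], [0.32, 2.68], [-2.91, 2.91]. Speed limits (rad/s): [2.57, 2.57, 3.14, 3.14, 3.14, 3.14].

## Interface

Orientations are given as a unit quaternion [x, y, z, w].
In Python, from rig import r gives the robot as it stands.
- The arm moves only by the tool send_rows, never from a script. Its argument "increments" is a list of rows, each a list of 3 entries, a list of its own where there are three numbers: the shift along the tool's x, y, z in cm, then the turn about the tool's y in degrees, then the finger opening in cm, from 0 to 8.54. In form: [[[x, y, z], yaw, fingers], ...]. A call has 1 to 8 rows; each row shifts and turns the commanded pose from where the row before left it, along the tool's axes as they then stand; what a row does not reach is not made up. A row lasts 1/12 s, in which the tool goes at most 41.7 mm and 7.16 degrees, less where a joint would pass 70% of its speed; a pose out of reach is approached as far as the arm can. A call is refused whole if a number of a shift passes 4.17 or a number of a turn 7.16, either way. A call with a gripper value outside its range is refused whole. The fingers move at their own pace and stop on an object; "force" is the grip in N (left out, the last holds). Time passes only in rows, so rows that do not move let the fingers close. It gives the time, the measured TCP pose, the force and the opening at its end, in the units of the state.
- r.state(): the state, without advancing time (a new reading comes with each control period).
- r.get_image(name): name is "side" or "top"; returns the picture (384x512x3 uint8, red, green, blue); there is no depth.
- r.camera_params(name): a dict with "intrinsics" (3x3 intrinsics, pixels), "k1" (the pictures are not rectified: a ray, as slopes to the right and down, at radius r is drawn at 1 + k1 r^2 times it, then the intrinsics apply), "rvec" (rotation vector, rad) and "tvec" (3), from world to camera coordinates, as OpenCV has them. Camera axes: x right, y down, z forward; pixel columns grow to the right and rows downward; lengths in m; the calibration is good to about 2 mm. A picture is of the moment at which its call begins. camera_params takes no time and is no camera call.
- r.sign_off(): hands the job in, once; it reports no verdict.
The state is a dict: "t": time; "joint_positions": joint angles; "joint_vel": joint speeds; "tau": joint torques, N m; "eef_pos": TCP position; "tcp_rot": TCP orientation; "contact_force": force on the tool from outside, world axes, zero at the start; "torque": the same for the moment, N m; "opening": opening from 0.0 (shut) to 1.0 (fully open).
Only numpy, scipy, OpenCV 4.12 (cv2) and the standard library are available. Lean on these libraries where they do the work, as an engineer would, in place of code of your own. Each camera call takes 0.05 s, during which the arm holds its last target.

## Working session

There is one attempt and no reset: what is moved stays moved. The work goes in short steps, Python scripts to look and compute and a tool call to move; the robot and the scene stay as the last step left them, time stands still between calls to the robot, and variables do not carry over. Pictures are saved under pics/ and viewed, and the job is handed in when it is done.

Besides the shell and the picture viewer there is one more tool, called after "Emit:" in YAML: its name, and indented under it one key for each argument. send_rows: Moves the arm, as the interface text tells. Its arguments: {"type":"object","properties":{"increments":{"type":"array","items":{"type":"array"}},"force":{"type":"number"}},"required":["increments"]}

```bash
ls; mkdir -p pics; python3 - <<'E'
from rig import r
import cv2
print(r.state())
for n in ("side","top"):
    im=r.get_image(n); cv2.imwrite(f"pics/{n}0.png",im[:,:,::-1]); print(n,r.camera_params(n))
E
```

```text
pics
{'t': 0.0, 'joint_positions': array([-1.34059140e+00,  1.24505308e-01,  1.65170598e+00,  1.45060439e-06,
        1.36746544e+00, -8.25989823e-02]), 'joint_vel': array([ 0.00032011,  0.00081143, -0.00027643, -0.00175394,  0.00058412,
        0.00015735]), 'tau': array([-1.71259460e-03, -4.23613429e+01, -3.65453017e+01, -2.07337971e-04,
        6.99124634e-03, -2.12970667e-05]), 'eef_pos': array([ 0.19985542, -0.61786569,  0.23003397]), 'tcp_rot': array([-0.57129768,  0.41657206, -0.41545669,  0.5722608 ]), 'contact_force': array([ 0.02000091, -0.73362383, -0.21975087]), 'torque': array([-0.02760073, -0.00110804, -0.03829358]), 'opening': 1.0022592433122497}
side {'intrinsics': array([[353.75167603,   0.        , 256.66588669],
       [  0.        , 353.75167603, 195.35635344],
       [  0.        ,   0.        ,   1.        ]]), 'k1': -0.07630827998735304, 'rvec': array([ 0.3659922 , -2.78167234,  1.21256441]), 'tvec': array([0.56468094, 0.18412208, 1.08401006])}
top {'intrinsics': array([[454.23305785,   0.        , 255.50471744],
       [  0.        , 454.23305785, 186.75268506],
       [  0.        ,   0.        ,   1.        ]]), 'k1': -0.0007469461483368038, 'rvec': array([ 2.14643062, -2.15707918,  0.13849184]), 'tvec': array([-0.00258826,  0.58642738,  1.40383461])}
```

View pics/side0.png

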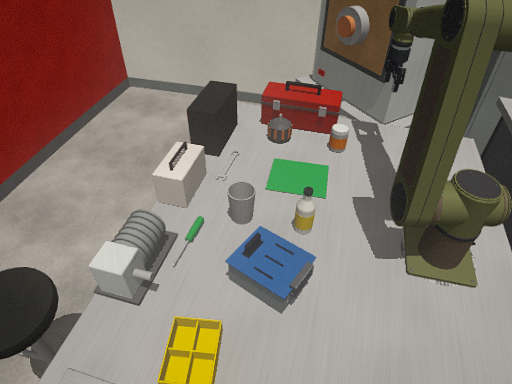

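View pics/top0.png

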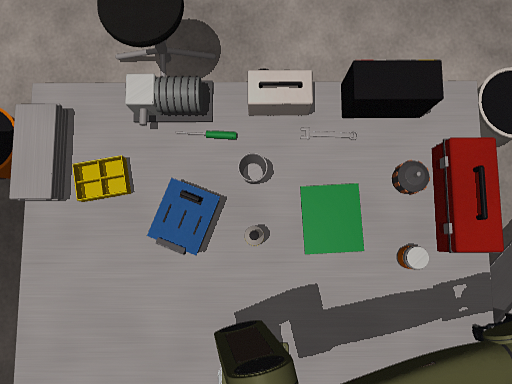

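The side view shows the blue lid around (270,262), with its grip at (253,245) and the mat at (300,177). The top view shows the lid at (187,216), grip at (191,197), mat at (332,218), with bottle and pot between them. Next I'll measure these.

```bash
cat > h.py <<'E'
import numpy as np, cv2
from rig import r
from scipy.spatial.transform import Rotation as R
def P(n):
    c=r.camera_params(n); return c["intrinsics"],np.array([c["k1"],0,0,0,0.]),c["rvec"],c["tvec"]
def ray(n,px):
    K,d,rv,tv=P(n); M=cv2.Rodrigues(rv)[0]
    u=cv2.undistortPoints(np.array(px,float).reshape(-1,1,2),K,d).reshape(-1,2)
    D=np.c_[u,np.ones(len(u))]@M; return -M.T@tv, D
def onplane(n,px,z):
    o,D=ray(n,px); return o+D*((z-o[2])/D[:,2])[:,None]
def proj(n,X):
    K,d,rv,tv=P(n); return cv2.projectPoints(np.array(X,float).reshape(-1,1,3),rv,tv,K,d)[0].reshape(-1,2)
def masks(im):
    hsv=cv2.cvtColor(im,cv2.COLOR_RGB2HSV)
    return dict(blue=cv2.inRange(hsv,(100,100,40),(125,255,255)),green=cv2.inRange(hsv,(55,120,60),(80,255,255)))
def big(m):
    cs=cv2.findContours(m,cv2.RETR_EXTERNAL,cv2.CHAIN_APPROX_NONE)[0]; return max(cs,key=cv2.contourArea)
def rect(n,c,z):
    p=onplane(n,c.reshape(-1,2),z)[:,:2].astype(np.float32)
    (cx,cy),(w,h),a=cv2.minAreaRect(p*1000)
    return cx,cy,w,h,a
def st():
    s=r.state(); q=R.from_quat(s["tcp_rot"]).as_matrix()
    print("t",round(s["t"],2),"tcp",s["eef_pos"].round(4),"toolx",q[:,0].round(3),"y",q[:,1].round(3),"z",q[:,2].round(3),"F",s["contact_force"].round(1),"T",s["torque"].round(2),"open",round(s["opening"],3),"q6",s["joint_positions"].round(2)); return s
E
python3 - <<'E'
from h import *
st()
ims={n:cv2.imread(f"pics/{n}0.png")[:,:,::-1].copy() for n in("side","top")}
for n in ims:
    m=masks(ims[n]); 
    print(n,"lid",np.round(rect(n,big(m["blue"]),.089),2),"mat",np.round(rect(n,big(m["green"]),.006),2))
    c=cv2.minAreaRect(big(m["blue"])); x,y=np.int32(c[0])
    crop=ims[n][y-60:y+60,x-75:x+75]; cv2.imwrite(f"pics/crop_{n}0.png",cv2.resize(crop,(750,600),interpolation=cv2.INTER_CUBIC)[:,:,::-1]); print(x-75,y-60)
E
```

```text
t 0.1 tcp [ 0.1999 -0.6179  0.2302] toolx [ 0.308 -0.951 -0.002] y [-0.     0.002 -1.   ] z [0.951 0.308 0.   ] F [-0.2 -0.8 -0.5] T [-0.04  0.01 -0.01] open 0.996 q6 [-1.34  0.12  1.65  0.    1.37 -0.08]
side lid [489.07 217.69 161.42 189.01  68.21] mat [ 485.95 -246.65  216.88  189.43    3.23]
195 199
top lid [492.49 213.91 161.46 191.38  68.23] mat [ 487.97 -249.1   217.04  188.83    3.04]
108 155
```

```bash
ls pics
```

```text
crop_side0.png
crop_top0.png
side0.png
top0.png
```

View pics/crop_side0.png

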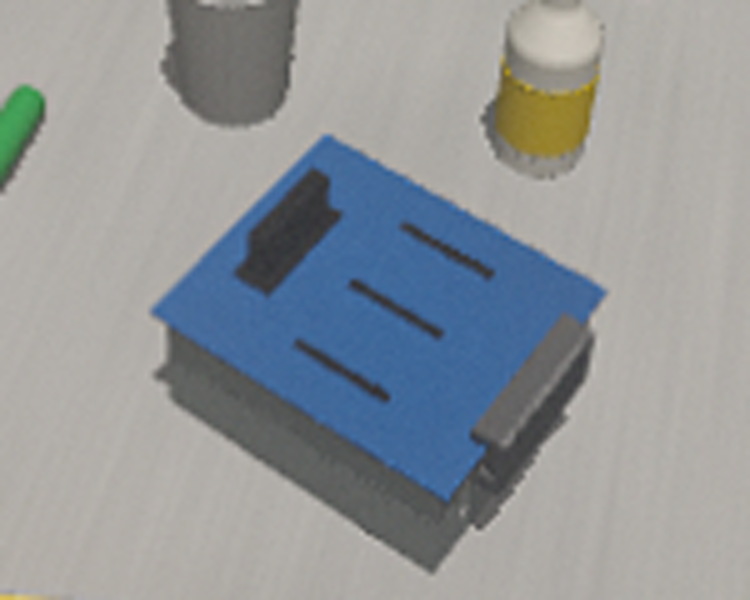

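View pics/crop_top0.png

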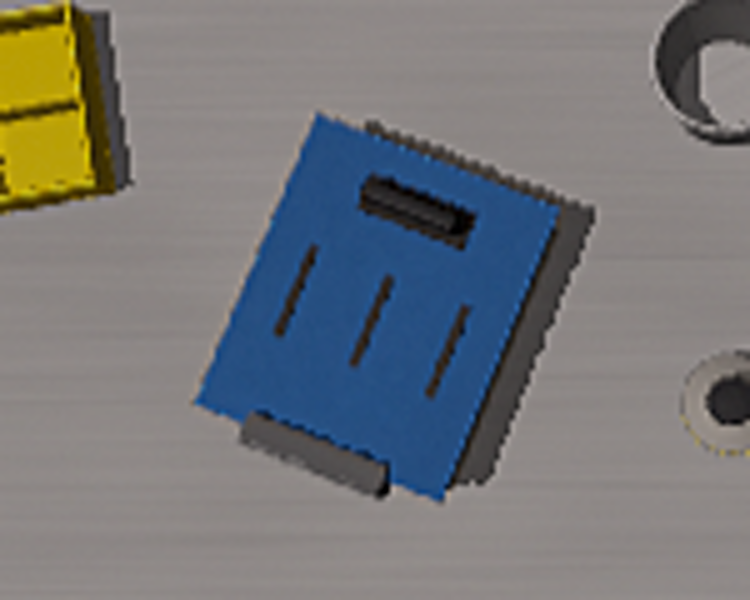

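Emit:
send_rows:
  increments:
    - [[-1.5, -0.3, 1.3], 0, 8.54]
    - [[-2.8, -0.3, 2.4], 0, 8.54]
    - [[-2.8, -0.3, 2.4], 0, 8.54]
    - [[-2.8, -0.3, 2.4], 0, 8.54]
    - [[-2.8, -0.3, 2.4], 0, 8.54]
    - [[-2.8, -0.3, 2.4], 0, 8.54]
    - [[-2.8, -0.3, 2.4], 0, 8.54]
    - [[-2.8, 0, 2.4], 0, 8.54]
  force: 20

```text
t: 0.77
eef_pos: [0.3076, -0.3604, 0.2525]
tcp_rot: [0.572, -0.416, 0.416, -0.572]
contact_force: [0.1, -0.3, -0.3]
opening: 0.999
```

Emit:
send_rows:
  increments:
    - [[-2.8, 0, 2.4], 0, 8.54]
    - [[-2.8, 0, 2.4], 0, 8.54]
    - [[-2.8, 0, 2.4], 0, 8.54]
    - [[-2.8, 0, 2.4], 0, 8.54]
    - [[-2.8, 0, 2.4], 0, 8.54]
    - [[-2.8, 0, 2.4], 0, 8.54]
    - [[-2.8, 0, 2.4], 0, 8.54]
    - [[-2.8, 0, 2.4], 0, 8.54]

```text
t: 1.43
eef_pos: [0.421, -0.0879, 0.252]
tcp_rot: [0.572, -0.416, 0.416, -0.572]
contact_force: [0.9, -0.8, -0.2]
opening: 0.997
```

Emit:
send_rows:
  increments:
    - [[-2.8, 0, 2.4], 0, 8.54]
    - [[-2.8, 0, 2.4], 0, 8.54]
    - [[-2.8, 0, 2.4], 0, 8.54]
    - [[-2.8, 0, 2.4], 0, 8.54]
    - [[-2.8, 0, 2.4], 0, 8.54]
    - [[-2.8, 0, 2.4], 0, 8.54]
    - [[-2.8, 0, 2.4], 0, 8.54]
    - [[-2.5, 0, 2.4], 0, 8.54]

```text
t: 2.1
eef_pos: [0.5357, 0.1818, 0.2517]
tcp_rot: [0.572, -0.416, 0.416, -0.572]
contact_force: [-0.5, -0.6, 0.3]
opening: 1.0
```

Emit:
send_rows:
  increments:
    - [[0, 0, 0], 6, 8.54]
    - [[0, 0, 0], 7, 8.54]
    - [[0, 0, 0], 7, 8.54]
    - [[0, 0, 0], 7, 8.54]
    - [[0, 0, 0], 7, 8.54]
    - [[0, 0, 0], 5.7, 8.54]
    - [[0, 0, 0], 0, 8.54]
    - [[0, 0, 0], 0, 8.54]

```text
t: 2.77
eef_pos: [0.5355, 0.1795, 0.2519]
tcp_rot: [-0.398, 0.585, -0.585, 0.397]
contact_force: [-0.0, 0.5, -0.1]
opening: 1.003
```

```bash
python3 - <<'E'
from h import *
s=st()
q=R.from_quat(s["tcp_rot"]).as_matrix()
a=np.deg2rad(-21.8); g=np.array([.4908,.2158,0])+.062*np.array([np.cos(a),np.sin(a),0])
d=g-s["eef_pos"]; print(g,(q.T@d*100).round(2), "yaw tool x",np.degrees(np.arctan2(q[1,0],q[0,0])))
E
```

```text
t 2.77 tcp [0.5355 0.1795 0.2519] toolx [-0.369 -0.93   0.   ] y [-0.001 -0.    -1.   ] z [ 0.93  -0.369 -0.001] F [-0.   0.5 -0.1] T [ 0.01 -0.01 -0.01] open 1.003 q6 [ 0.23 -0.08  1.82  0.    1.4   2.18]
[0.54836612 0.19277519 0.        ] [-1.72 25.18  0.73] yaw tool x -111.62680380422135
```

Emit:
send_rows:
  increments:
    - [[-0.9, 1.5, 0.4], 0, 8.54]
    - [[-0.8, 2, 0.3], 0, 8.54]
    - [[0, 2.5, 0], 0, 8.54]
    - [[0, 2.5, 0], 0, 8.54]
    - [[0, 2, 0], 0, 8.54]
    - [[0, 1, 0], 0, 8.54]
    - [[0, 0, 0], 0, 8.54]
    - [[0, 0, 0], 0, 8.54]

```text
t: 3.43
eef_pos: [0.5485, 0.1927, 0.1374]
tcp_rot: [-0.397, 0.585, -0.585, 0.397]
contact_force: [-0.2, 0.3, 0.6]
opening: 1.0
```

```bash
cat > look.py <<'E'
import sys
from h import *
tag=sys.argv[1]; s=st(); c=proj("top",[s["eef_pos"]])[0]
if len(sys.argv)>2: X=np.array([float(v) for v in sys.argv[2].split(",")])
else: X=s["eef_pos"]
out=[]
for n in("side","top"):
    im=r.get_image(n); cv2.imwrite(f"pics/{n}_{tag}_full.png",im[:,:,::-1])
    x,y=np.int32(proj(n,[X])[0]); x=min(max(x,50),462); y=min(max(y,50),334)
    out.append(cv2.resize(im[y-50:y+50,x-50:x+50],(400,400),interpolation=cv2.INTER_CUBIC)); print(n,"origin",x-50,y-50,"x4")
cv2.imwrite(f"pics/{tag}.png",np.hstack(out)[:,:,::-1])
E
python3 look.py a1
```

```text
t 3.43 tcp [0.5485 0.1927 0.1374] toolx [-0.37  -0.929  0.   ] y [-0. -0. -1.] z [ 0.929 -0.37  -0.   ] F [-0.2  0.3  0.6] T [ 0.02 -0.02 -0.04] open 1.0 q6 [0.25 0.05 1.89 0.   1.2  2.2 ]
side origin 202 186 x4
top origin 138 145 x4
```

View pics/a1.png

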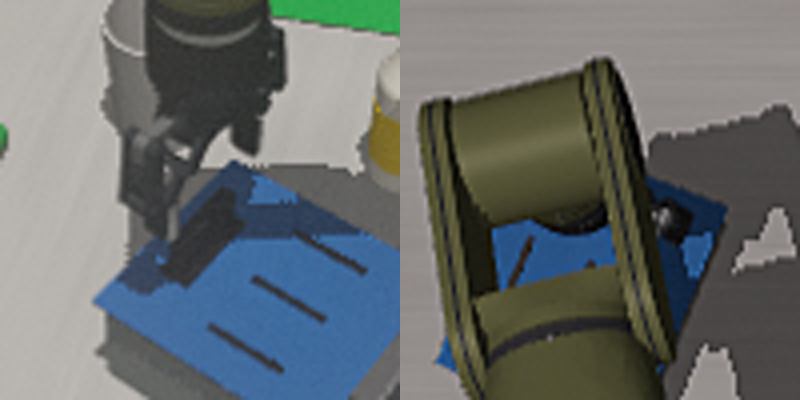

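The fingers straddle the grip's ends (side crop, grip at about (205,240)). I'll go down and close at minimum force.

Emit:
send_rows:
  increments:
    - [[0, 1.5, 0], 0, 8.54]
    - [[0, 1.5, 0], 0, 8]
    - [[0, 0.7, 0], 0, 7]
    - [[0, 0, 0], 0, 6.5]
    - [[0, 0, 0], 0, 6.2]
    - [[0, 0, 0], 0, 6.0]
    - [[0, 0, 0], 0, 5.9]
    - [[0, 0, 0], 0, 5.9]
  force: 20

```text
t: 4.2
eef_pos: [0.5495, 0.193, 0.1019]
tcp_rot: [0.396, -0.585, 0.586, -0.397]
contact_force: [0.5, 0.0, 3.5]
opening: 0.695
```

Emit:
send_rows:
  increments:
    - [[0, 0, 0], 0, 5.8]
    - [[0, 0, 0], 0, 5.8]
    - [[0, 0, 0], 0, 5.8]

```text
t: 4.45
eef_pos: [0.5495, 0.193, 0.102]
tcp_rot: [0.396, -0.585, 0.586, -0.397]
contact_force: [-0.7, 0.6, 5.1]
opening: 0.693
```

```bash
python3 look.py a2
```

```text
t 4.45 tcp [0.5495 0.193  0.102 ] toolx [-0.371 -0.929 -0.001] y [ 0.002  0.001 -1.   ] z [ 0.929 -0.371  0.002] F [-0.7  0.6  5.1] T [-0.    0.08  0.05] open 0.693 q6 [0.25 0.09 1.91 0.   1.13 2.2 ]
side origin 201 194 x4
top origin 139 146 x4
```

View pics/a2.png

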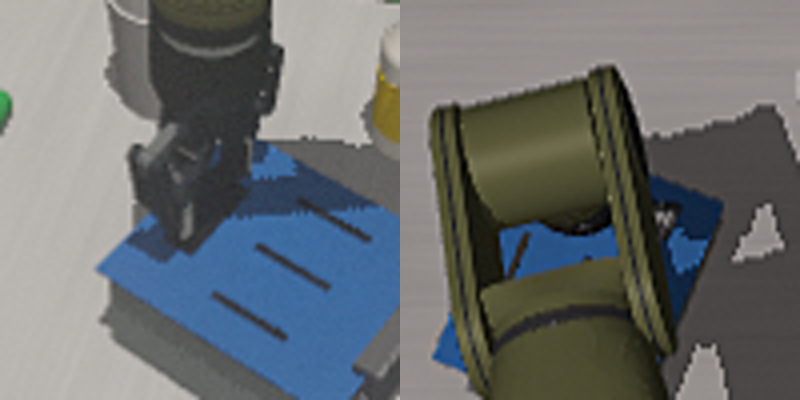

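Emit:
send_rows:
  increments:
    - [[0, -0.3, 0], 0, 5.8]
    - [[0, -0.4, -0.1], 0, 5.8]
    - [[0, -0.4, -0.1], 0, 5.8]
    - [[0, -0.4, -0.2], 0, 5.8]
    - [[0, 0, 0], 0, 5.8]

```text
t: 4.97
eef_pos: [0.5447, 0.1944, 0.1159]
tcp_rot: [0.396, -0.585, 0.585, -0.397]
contact_force: [-1.0, 0.5, -2.5]
opening: 0.693
```

```bash
python3 look.py a3 .49,.216,.09
```

```text
t 4.97 tcp [0.5447 0.1944 0.1159] toolx [-0.371 -0.929 -0.   ] y [ 0.001  0.    -1.   ] z [ 0.929 -0.371  0.   ] F [-1.   0.5 -2.5] T [-0.09 -0.17  0.01] open 0.693 q6 [0.25 0.07 1.91 0.   1.16 2.2 ]
side origin 220 208 x4
top origin 132 166 x4
```

View pics/a3.png

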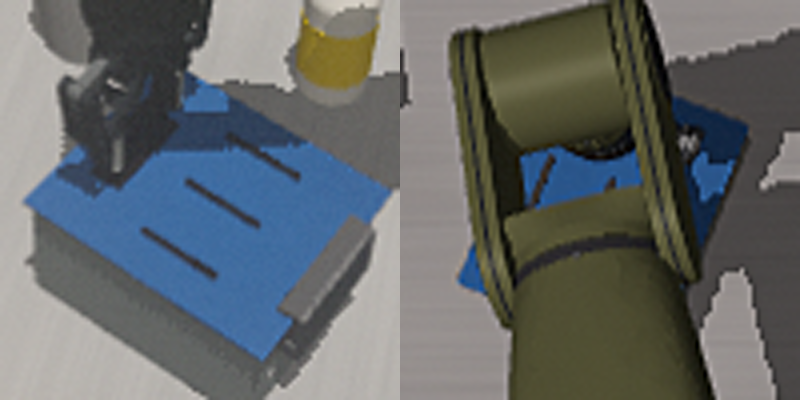

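```bash
cat > lidm.py <<'E'
from h import *
C=np.array([.4908,.2158]); A=np.deg2rad(-21.8)
def lidpts(th,dx=0,dz=0,piv=(-.09,.085)):
    # tilt th about casing rim, then shift dx (along lid x horizontally), dz
    P=np.array([[-.096,.081,.004],[-.096,-.081,.004],[.096,.081,.004],[.096,-.081,.004]]); out=[]
    for x,y,z in P:
        u=x+.09; X=piv[0]+u*np.cos(th)-z*np.sin(th)+dx; Z=piv[1]+u*np.sin(th)+z*np.cos(th)+dz
        out.append([C[0]+X*np.cos(A)-y*np.sin(A),C[1]+X*np.sin(A)+y*np.cos(A),Z])
    return np.array(out)
E
python3 - <<'E'
from lidm import *
for k in[(0,0,0),(.1,0,0),(.05,-.004,.005),(0,-.005,.014),(0,-.005,.007),(.05,-.005,.007)]: print(k,proj("side",lidpts(*k)).round(1).tolist())
im=cv2.imread("pics/side_a3_full.png"); cv2.imwrite("pics/a3z.png",cv2.resize(im[220:310,220:330],(792,648)[:2],interpolation=cv2.INTER_CUBIC)[:600])
im=cv2.imread("pics/side0.png"); cv2.imwrite("pics/a0z.png",cv2.resize(im[220:310,220:330],(792,648)[:2],interpolation=cv2.INTER_CUBIC)[:600])
E
```

```text
(0, 0, 0) [[283.6, 298.6], [316.1, 256.3], [223.8, 260.4], [259.3, 224.8]]
(0.1, 0, 0) [[283.7, 298.8], [316.2, 256.5], [223.8, 256.5], [259.8, 220.7]]
(0.05, -0.004, 0.005) [[285.1, 298.5], [317.7, 256.0], [224.8, 258.0], [260.6, 222.2]]
(0, -0.005, 0.014) [[285.7, 296.7], [318.4, 254.1], [225.0, 258.2], [260.8, 222.4]]
(0, -0.005, 0.007) [[285.5, 298.2], [318.0, 255.6], [225.1, 259.8], [260.7, 224.0]]
(0.05, -0.005, 0.007) [[285.6, 298.3], [318.1, 255.8], [225.1, 257.7], [260.9, 221.9]]
```

View pics/a3z.png

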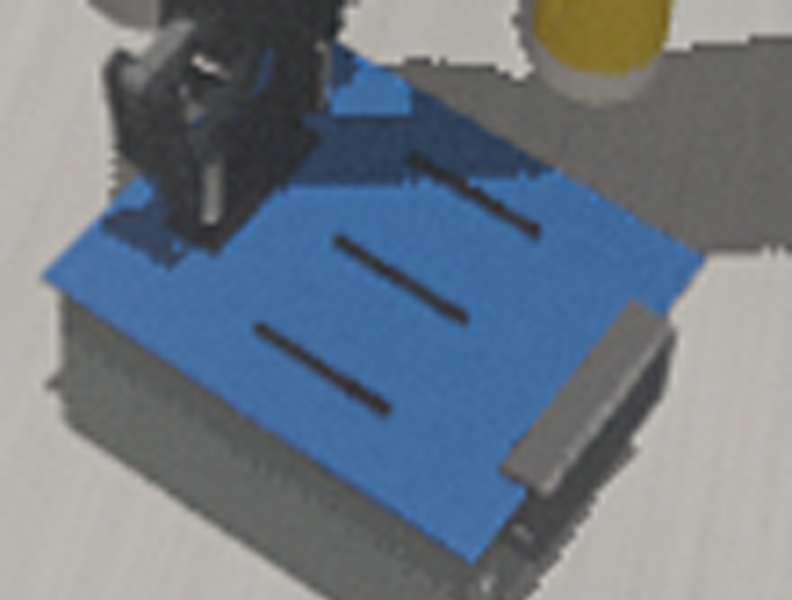

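View pics/a0z.png

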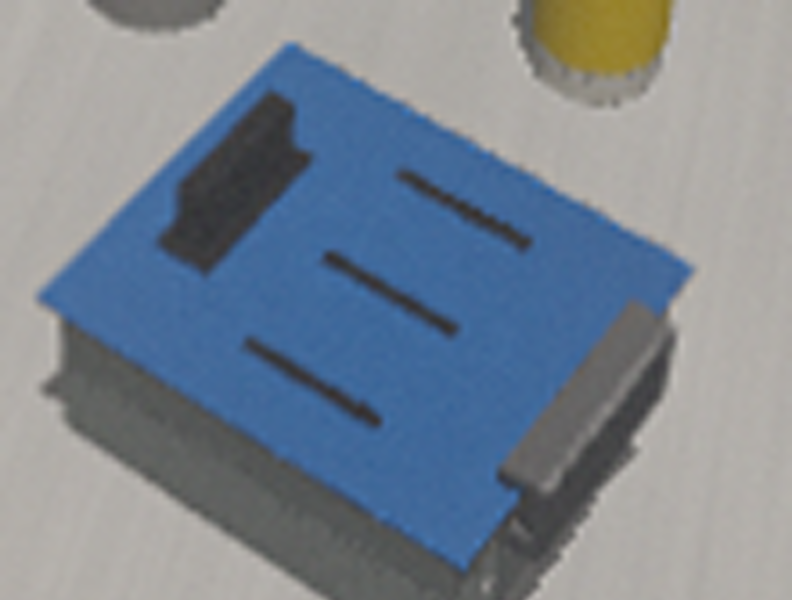

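The lid is following the grip almost level: the back corners rose about 1.2 px (roughly 7 mm) and the front about 3 px. So it is stuck in the pads rather than pivoting. I'll set the back down again, then reduce the squeeze so it can pivot.

Emit:
send_rows:
  increments:
    - [[0, 0.4, 0.2], 0, 5.8]
    - [[0, 0.5, 0.2], 0, 5.8]
    - [[0, 0, 0], 0, 5.8]
  force: 20

```text
t: 5.32
eef_pos: [0.5482, 0.1925, 0.105]
tcp_rot: [-0.397, 0.586, -0.585, 0.396]
contact_force: [0.3, 0.6, -0.2]
opening: 0.695
```

```bash
python3 -c "from h import *;st()"
```

```text
t 5.32 tcp [0.5482 0.1925 0.105 ] toolx [-0.372 -0.928  0.001] y [-0.002 -0.    -1.   ] z [ 0.928 -0.372 -0.002] F [ 0.3  0.6 -0.2] T [ 0.22 -0.07 -0.06] open 0.695 q6 [0.25 0.09 1.91 0.   1.14 2.2 ]
```

Emit:
send_rows:
  increments:
    - [[0, 0, 0], 0, 5.9]
    - [[0, 0, 0], 0, 5.9]

```text
t: 5.48
eef_pos: [0.5483, 0.1927, 0.1061]
tcp_rot: [-0.397, 0.586, -0.585, 0.396]
contact_force: [-0.2, -0.2, -0.4]
opening: 0.699
```

```bash
python3 -c "from h import *;st()"
```

```text
t 5.48 tcp [0.5483 0.1927 0.1061] toolx [-0.371 -0.929  0.   ] y [-0.001  0.    -1.   ] z [ 0.929 -0.371 -0.001] F [-0.2 -0.2 -0.4] T [0.13 0.14 0.1 ] open 0.699 q6 [0.25 0.09 1.91 0.   1.14 2.2 ]
```

Emit:
send_rows:
  increments:
    - [[0, 0, 0], 0, 5.95]
    - [[0, 0, 0], 0, 5.95]

```text
t: 5.65
eef_pos: [0.5485, 0.1928, 0.1064]
tcp_rot: [-0.397, 0.585, -0.585, 0.397]
contact_force: [0.1, 0.0, -0.8]
opening: 0.7
```

```bash
python3 -c "from h import *;st()"
```

```text
t 5.65 tcp [0.5485 0.1928 0.1064] toolx [-0.371 -0.929  0.   ] y [-0. -0. -1.] z [ 0.929 -0.371 -0.   ] F [ 0.1  0.  -0.8] T [ 0.08  0.09 -0.  ] open 0.7 q6 [ 0.25  0.08  1.91 -0.    1.14  2.2 ]
```

Opening follows the command below contact force (0.693, then 0.700), so the squeeze is now lighter. I'll lift along the arc.

Emit:
send_rows:
  increments:
    - [[0, -0.3, 0], 0, 5.95]
    - [[0, -0.3, -0.1], 0, 5.95]
    - [[0, -0.3, -0.1], 0, 5.95]
    - [[0, -0.3, -0.1], 0, 5.95]
    - [[0, 0, 0], 0, 5.95]

```text
t: 6.07
eef_pos: [0.5461, 0.1941, 0.1193]
tcp_rot: [0.396, -0.585, 0.586, -0.397]
contact_force: [0.1, 1.1, -2.0]
opening: 0.692
```

```bash
cat > z.py <<'E'
import sys
from h import *
st(); im=r.get_image("side"); cv2.imwrite(f"pics/{sys.argv[1]}.png",cv2.resize(im[210:310,215:330],(736,640),interpolation=cv2.INTER_CUBIC)[:600,:,::-1])
E
python3 z.py a4
```

```text
t 6.07 tcp [0.5461 0.1941 0.1193] toolx [-0.371 -0.929 -0.001] y [ 0.001  0.    -1.   ] z [ 0.929 -0.371  0.001] F [ 0.1  1.1 -2. ] T [-0.1  -0.1  -0.03] open 0.692 q6 [ 0.25  0.07  1.91 -0.    1.17  2.2 ]
```

View pics/a4.png

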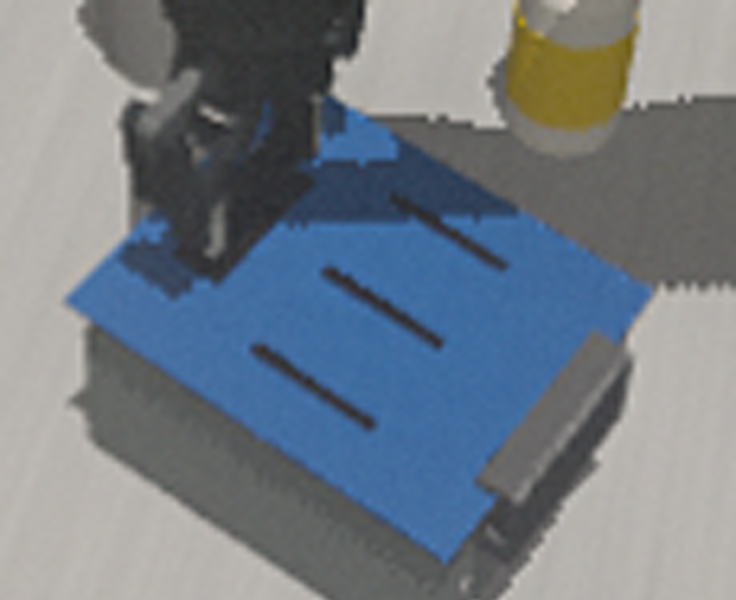

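Emit:
send_rows:
  increments:
    - [[0, 0, 0], 0, 5.98]
    - [[0, 0, 0], 0, 5.98]
    - [[0, 0, 0], 0, 5.98]

```text
t: 6.37
eef_pos: [0.5458, 0.1939, 0.1183]
tcp_rot: [-0.396, 0.586, -0.585, 0.397]
contact_force: [1.2, -0.5, -1.3]
opening: 0.7
```

```bash
python3 z.py a5
```

```text
t 6.37 tcp [0.5458 0.1939 0.1183] toolx [-0.371 -0.929 -0.   ] y [ 0.  0. -1.] z [ 0.929 -0.371 -0.   ] F [ 1.2 -0.5 -1.3] T [-0.03 -0.01  0.  ] open 0.7 q6 [0.25 0.07 1.91 0.   1.17 2.2 ]
```

View pics/a5.png

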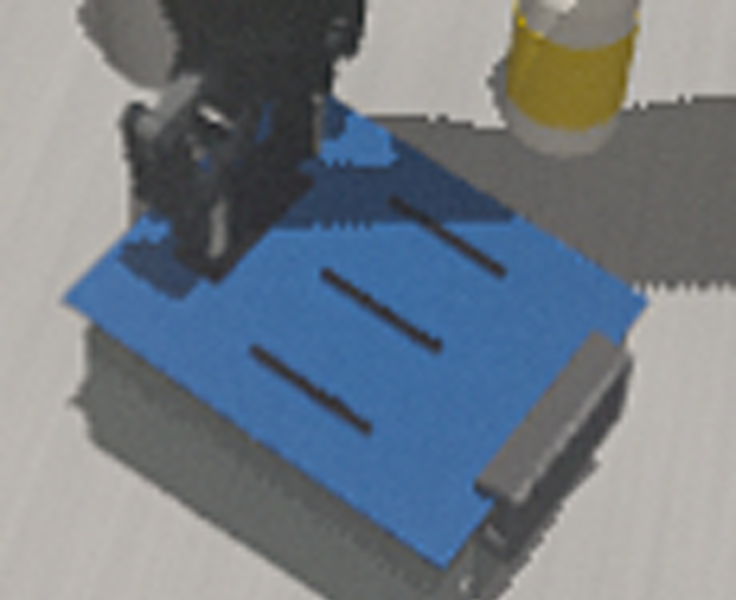

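At 5.98 the lid pivots freely: its back corners dropped again to near (284,299) and (316,257), and Fz is only the weight share. I'll continue along the arc.

Emit:
send_rows:
  increments:
    - [[0, -0.3, -0.1], 0, 5.98]
    - [[0, -0.3, -0.1], 0, 5.98]
    - [[0, -0.3, -0.1], 0, 5.98]
    - [[0, -0.3, -0.2], 0, 5.98]
    - [[0, 0, 0], 0, 5.98]

```text
t: 6.83
eef_pos: [0.5413, 0.196, 0.1313]
tcp_rot: [0.396, -0.585, 0.586, -0.397]
contact_force: [-1.4, -0.5, -1.5]
opening: 0.702
```

```bash
python3 z.py a6
```

```text
t 6.83 tcp [0.5413 0.196  0.1313] toolx [-0.371 -0.929 -0.001] y [ 0.001  0.    -1.   ] z [ 0.929 -0.371  0.001] F [-1.4 -0.5 -1.5] T [-0.04 -0.01  0.  ] open 0.702 q6 [0.25 0.04 1.91 0.   1.19 2.2 ]
```

View pics/a6.png

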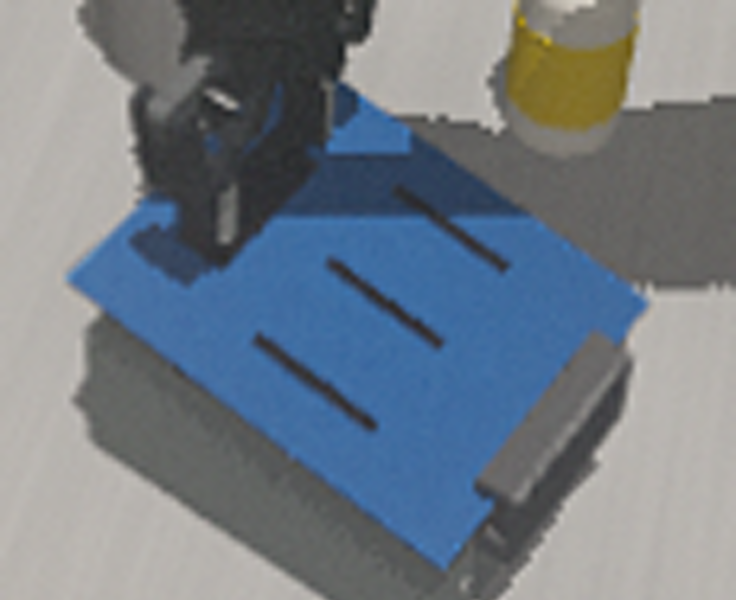

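Emit:
send_rows:
  increments:
    - [[0, -0.3, -0.1], 0, 5.98]
    - [[0, -0.3, -0.2], 0, 5.98]
    - [[0, -0.3, -0.1], 0, 5.98]
    - [[0, -0.3, -0.2], 0, 5.98]
    - [[0, -0.3, -0.1], 0, 5.98]
    - [[0, -0.3, -0.2], 0, 5.98]
    - [[0, -0.3, -0.2], 0, 5.98]
    - [[0, 0, 0], 0, 5.98]

```text
t: 7.55
eef_pos: [0.5309, 0.2001, 0.1522]
tcp_rot: [0.396, -0.585, 0.585, -0.397]
contact_force: [0.2, -0.1, -1.6]
opening: 0.699
```

```bash
python3 z.py a7; python3 -c "
from lidm import *
for t in(.2,.3,.35,.4): print(t,(proj('side',lidpts(t))+[[1.1,.8]]).round(1).tolist(), ((proj('side',lidpts(t))+[[1.1,.8]]-[215,210])*6.4).round(0).tolist())"
```

```text
t 7.55 tcp [0.5309 0.2001 0.1522] toolx [-0.371 -0.929 -0.001] y [ 0.001  0.    -1.   ] z [ 0.929 -0.371  0.001] F [ 0.2 -0.1 -1.6] T [ 0.04 -0.05  0.03] open 0.699 q6 [0.27 0.   1.91 0.   1.22 2.22]
0.2 [[284.9, 299.8], [317.3, 257.5], [225.5, 253.6], [261.9, 217.7]] [[447.0, 575.0], [655.0, 304.0], [67.0, 279.0], [300.0, 49.0]]
0.3 [[284.9, 300.0], [317.4, 257.7], [226.7, 250.2], [263.5, 214.1]] [[448.0, 576.0], [655.0, 305.0], [75.0, 257.0], [311.0, 26.0]]
0.35 [[285.0, 300.1], [317.4, 257.8], [227.5, 248.6], [264.5, 212.4]] [[448.0, 577.0], [655.0, 306.0], [80.0, 247.0], [317.0, 16.0]]
0.4 [[285.0, 300.2], [317.4, 257.9], [228.5, 247.2], [265.7, 210.8]] [[448.0, 577.0], [655.0, 307.0], [86.0, 238.0], [324.0, 5.0]]
```

View pics/a7.png

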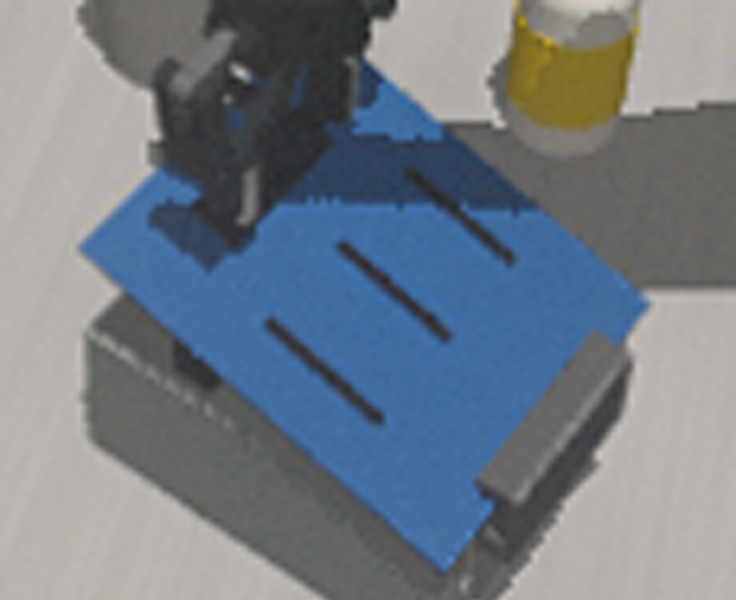

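Front-left corner is at (80,247), which matches a tilt of 0.35 rad, with the back still on the rim at (448,572). I'll clamp hard and draw out along the slope.

Emit:
send_rows:
  increments:
    - [[0, 0, 0], 0, 5.7]
    - [[0, 0, 0], 0, 5.5]
    - [[0, 0, 0], 0, 5.5]
    - [[0, 0, 0], 0, 5.5]
  force: 100

```text
t: 7.93
eef_pos: [0.531, 0.1998, 0.1513]
tcp_rot: [-0.396, 0.586, -0.585, 0.397]
contact_force: [0.2, 0.4, -0.0]
opening: 0.672
```

Emit:
send_rows:
  increments:
    - [[0, -0.2, 0.5], 0, 5.5]
    - [[0, -0.2, 0.6], 0, 5.5]
    - [[0, -0.2, 0.6], 0, 5.5]
    - [[0, -0.2, 0.6], 0, 5.5]
    - [[0, -0.2, 0.6], 0, 5.5]
    - [[0, -0.2, 0.6], 0, 5.5]
    - [[0, -0.2, 0.4], 0, 5.5]
    - [[0, 0, 0], 0, 5.5]

```text
t: 8.6
eef_pos: [0.5683, 0.1849, 0.166]
tcp_rot: [0.396, -0.585, 0.586, -0.397]
contact_force: [0.8, 0.3, -1.7]
opening: 0.673
```

```bash
python3 z.py a8; python3 -c "
from lidm import *
for k in((.35,.039,.014),(.4,.039,.014),(.3,.039,.014)): print(k, ((proj('side',lidpts(*k))+[[1.1,.8]]-[215,210])*6.4).round(0).tolist())"
```

```text
t 8.6 tcp [0.5683 0.1849 0.166 ] toolx [-0.372 -0.928 -0.001] y [ 0.001  0.    -1.   ] z [ 0.928 -0.372  0.001] F [ 0.8  0.3 -1.7] T [ 0.01 -0.1   0.01] open 0.673 q6 [ 0.22  0.06  1.83 -0.    1.25  2.18]
(0.35, 0.039, 0.014) [[366.0, 504.0], [581.0, 242.0], [4.0, 179.0], [246.0, -45.0]]
(0.4, 0.039, 0.014) [[366.0, 505.0], [581.0, 243.0], [9.0, 169.0], [253.0, -55.0]]
(0.3, 0.039, 0.014) [[366.0, 504.0], [581.0, 242.0], [-1.0, 189.0], [240.0, -34.0]]
```

View pics/a8.png

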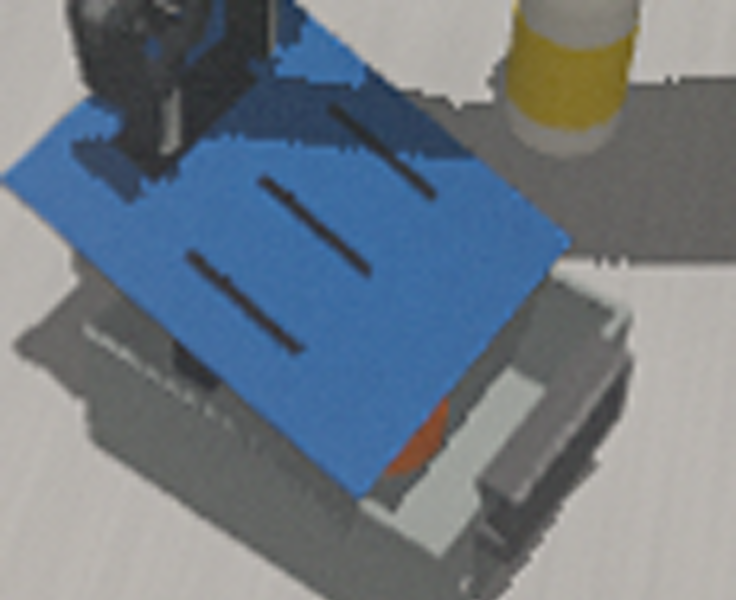

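Emit:
send_rows:
  increments:
    - [[0, -1, 0], 0, 5.5]
    - [[0, -2, 0], 0, 5.5]
    - [[0, -2.5, 0], 0, 5.5]
    - [[0, -2.5, 0], 0, 5.5]
    - [[0, -2.5, 0], 0, 5.5]
    - [[0, -2, 0], 0, 5.5]
    - [[0, -1, 0], 0, 5.5]
    - [[0, 0, 0], 0, 5.5]

```text
t: 9.32
eef_pos: [0.5681, 0.1858, 0.3045]
tcp_rot: [0.395, -0.585, 0.586, -0.399]
contact_force: [0.0, -0.5, -1.8]
opening: 0.675
```

```bash
python3 - <<'E'
from h import *
s=st(); 
for n in("side","top"):
    im=r.get_image(n); cv2.imwrite(f"pics/{n}_b1.png",im[:,:,::-1])
E
```

```text
t 9.32 tcp [0.5681 0.1858 0.3045] toolx [-0.371 -0.929 -0.004] y [ 0.006  0.001 -1.   ] z [ 0.929 -0.371  0.005] F [ 0.  -0.5 -1.8] T [ 0.01 -0.11 -0.05] open 0.675 q6 [ 0.23 -0.03  1.69  0.    1.48  2.18]
```

View pics/side_b1.png

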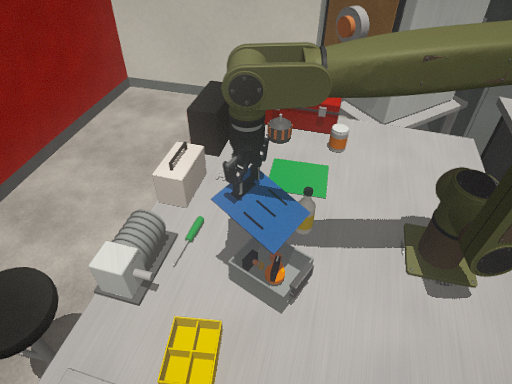

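View pics/top_b1.png

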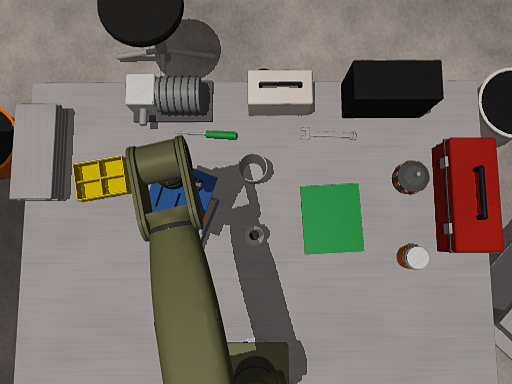

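The lid is held at about 0.35 rad and clear of everything; the casing and cam are visible at (275,268) in the side view. I'll carry it across now.

Emit:
send_rows:
  increments:
    - [[1.5, 0, 0.5], 0, 5.5]
    - [[2.5, 0, 0.8], 0, 5.5]
    - [[2.8, 0, 0.8], 0, 5.5]
    - [[2.8, 0, 0.8], 0, 5.5]
    - [[2.8, 0, 0.8], 0, 5.5]
    - [[2.8, 0, 0.8], 0, 5.5]
    - [[2.8, 0, 0.8], 0, 5.5]
    - [[2.8, 0, 0.8], 0, 5.5]

```text
t: 10.08
eef_pos: [0.5452, -0.0316, 0.2975]
tcp_rot: [-0.398, 0.586, -0.584, 0.395]
contact_force: [-0.0, 0.1, -1.9]
opening: 0.669
```

Emit:
send_rows:
  increments:
    - [[2.8, 0, 0.8], 0, 5.5]
    - [[2.8, 0, 0.8], 0, 5.5]
    - [[2.8, 0, 0.8], 0, 5.5]
    - [[2.8, 0, 0.8], 0, 5.5]
    - [[2.8, 0, 0.8], 0, 5.5]
    - [[2.8, 0, 0.8], 0, 5.5]
    - [[2.5, 0, 0.8], 0, 5.5]
    - [[1.5, 0, 0.5], 0, 5.5]

```text
t: 10.75
eef_pos: [0.5247, -0.2481, 0.2974]
tcp_rot: [-0.397, 0.587, -0.585, 0.395]
contact_force: [0.6, 0.7, -1.7]
opening: 0.672
```

Emit:
send_rows:
  increments:
    - [[0, 0, 0], -3, 5.5]
    - [[0, 0, 0], -5, 5.5]
    - [[0, 0, 0], -5, 5.5]
    - [[0, 0, 0], -5, 5.5]
    - [[0, 0, 0], -4.5, 5.5]
    - [[0, 0, 0], -2.4, 5.5]
    - [[0, 0, 0], 0, 5.5]
    - [[0, 0, 0], 0, 5.5]

```text
t: 11.42
eef_pos: [0.5257, -0.2456, 0.2988]
tcp_rot: [0.513, -0.487, 0.485, -0.513]
contact_force: [0.0, -0.1, -2.5]
opening: 0.671
```

```bash
python3 - <<'E'
from h import *
s=st(); q=R.from_quat(s["tcp_rot"]).as_matrix()
print((q.T@(np.array([.5275,-.2458,.30])-s["eef_pos"])*100).round(2),"yaw",np.degrees(np.arctan2(q[1,0],q[0,0])))
for n in("side","top"):
    im=r.get_image(n); cv2.imwrite(f"pics/{n}_b2.png",im[:,:,::-1])
E
```

```text
t 11.42 tcp [ 0.5257 -0.2456  0.2988] toolx [ 0.054 -0.999 -0.002] y [-0.002  0.002 -1.   ] z [ 0.999  0.054 -0.002] F [ 0.  -0.1 -2.5] T [ 0.04 -0.05 -0.02] open 0.671 q6 [-0.53 -0.06  1.73  0.    1.48  0.99]
[ 0.03 -0.12  0.18] yaw -86.9222656901418
```

View pics/side_b2.png

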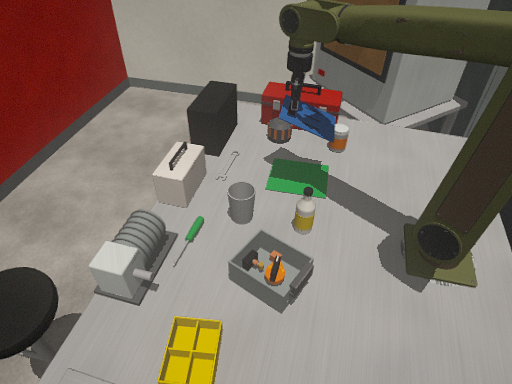

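Emit:
send_rows:
  increments:
    - [[0, 1.5, 0.1], 0, 5.5]
    - [[0, 2.5, 0.1], 0, 5.5]
    - [[0, 3, 0], 0, 5.5]
    - [[0, 3, 0], 0, 5.5]
    - [[0, 3, 0], 0, 5.5]
    - [[0, 3, 0], 0, 5.5]
    - [[0, 2, 0], 0, 5.5]
    - [[0, 1, 0], 0, 5.5]

```text
t: 12.18
eef_pos: [0.5259, -0.2448, 0.1061]
tcp_rot: [0.514, -0.489, 0.484, -0.513]
contact_force: [-0.7, 0.8, -2.4]
opening: 0.67
```

Emit:
send_rows:
  increments:
    - [[0, 0.7, 0], 0, 5.5]
    - [[0, 0, 0], 0, 5.5]
    - [[0, 0, 0], 0, 5.5]

```text
t: 12.43
eef_pos: [0.5288, -0.2465, 0.1045]
tcp_rot: [-0.513, 0.486, -0.487, 0.514]
contact_force: [1.7, -0.2, -1.9]
opening: 0.671
```

```bash
python3 - <<'E'
from h import *
s=st(); o=[]
for n,(x,y) in dict(side=(300,170),top=(332,210)).items():
    im=r.get_image(n); cv2.imwrite(f"pics/{n}_b3.png",im[:,:,::-1])
    o.append(cv2.resize(im[y-50:y+50,x-50:x+50],(400,400),interpolation=cv2.INTER_CUBIC))
cv2.imwrite("pics/b3.png",np.hstack(o)[:,:,::-1])
a=np.deg2rad(3.1)
def pts(th,C,z0):
    # C: plug rear bottom mid; returns top face corners
    out=[]
    for x in(-.096,.096):
        for y in(.081,-.081):
            u=x+.081;w=.013; X=-.081+u*np.cos(th)-w*np.sin(th);Z=z0+u*np.sin(th)+w*np.cos(th)
            out.append([C[0]+X*np.cos(a)-y*np.sin(a),C[1]+X*np.sin(a)+y*np.cos(a),Z])
    return np.array(out)
for th in(.3,.35,.4):
    p=pts(th,(.487,-.248),.006+.0225)
    print(th,((proj("side",p)-[250,120])*4).round(0).tolist(),((proj("top",p)-[282,160])*4+[400,0]).round(0).tolist())
E
```

```text
t 12.43 tcp [ 0.5288 -0.2465  0.1045] toolx [ 0.054 -0.999  0.001] y [ 0.002 -0.001 -1.   ] z [0.999 0.054 0.001] F [ 1.7 -0.2 -1.9] T [ 0.09 -0.05 -0.02] open 0.671 q6 [-0.53  0.09  1.91  0.    1.14  0.99]
0.3 [[295.0, 272.0], [305.0, 163.0], [94.0, 192.0], [122.0, 89.0]] [[509.0, 364.0], [716.0, 352.0], [500.0, 122.0], [712.0, 110.0]]
0.35 [[295.0, 272.0], [306.0, 163.0], [98.0, 186.0], [126.0, 82.0]] [[509.0, 364.0], [716.0, 352.0], [501.0, 125.0], [715.0, 113.0]]
0.4 [[296.0, 273.0], [306.0, 164.0], [103.0, 179.0], [130.0, 76.0]] [[509.0, 365.0], [716.0, 353.0], [503.0, 129.0], [717.0, 116.0]]
```

View pics/b3.png

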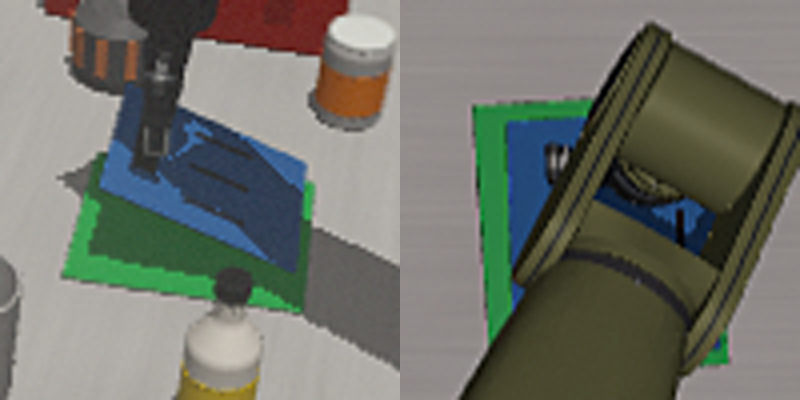

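The side corners, (293,271), (306,163) and (100,187) in the crop, match the prediction for 0.35 rad over a centred touchdown within 0.5 px. Next is lowering until the back of the plug touches.

Emit:
send_rows:
  increments:
    - [[0, 0.8, 0], 0, 5.5]
    - [[0, 0.8, 0], 0, 5.5]
    - [[0, 0.4, 0], 0, 5.5]
    - [[0, 0.2, 0], 0, 5.5]
    - [[0, 0, 0], 0, 5.5]

```text
t: 12.95
eef_pos: [0.5274, -0.2458, 0.0802]
tcp_rot: [0.514, -0.487, 0.486, -0.513]
contact_force: [0.6, 0.2, -2.3]
opening: 0.671
```

Emit:
send_rows:
  increments:
    - [[0, 0.2, 0], 0, 5.5]
    - [[0, 0.1, 0], 0, 5.5]
    - [[0, 0, 0], 0, 5.5]

```text
t: 13.2
eef_pos: [0.5282, -0.2462, 0.0785]
tcp_rot: [-0.513, 0.486, -0.486, 0.513]
contact_force: [-0.4, 0.5, -1.7]
opening: 0.673
```

```bash
python3 -c "from h import *;st()"
```

```text
t 13.2 tcp [ 0.5282 -0.2462  0.0785] toolx [ 0.054 -0.999  0.   ] y [ 0. -0. -1.] z [0.999 0.054 0.   ] F [-0.4  0.5 -1.7] T [ 0.08 -0.   -0.03] open 0.673 q6 [-0.53  0.12  1.93 -0.    1.1   0.99]
```

Emit:
send_rows:
  increments:
    - [[0, 0.1, 0], 0, 5.5]
    - [[0, 0.1, 0], 0, 5.5]
    - [[0, 0, 0], 0, 5.5]

```text
t: 13.45
eef_pos: [0.5286, -0.2463, 0.077]
tcp_rot: [-0.513, 0.486, -0.487, 0.514]
contact_force: [1.6, 0.8, 1.2]
opening: 0.667
```

```bash
python3 -c "from h import *;st()"
```

```text
t 13.45 tcp [ 0.5286 -0.2463  0.077 ] toolx [ 0.054 -0.999  0.001] y [ 0.001 -0.001 -1.   ] z [0.999 0.054 0.001] F [1.6 0.8 1.2] T [ 0.13 -0.06 -0.04] open 0.667 q6 [-0.53  0.12  1.93  0.    1.09  0.99]
```

Emit:
send_rows:
  increments:
    - [[0, 0, 0], 0, 5.8]
    - [[0, 0, 0], 0, 5.95]
    - [[0, 0, 0], 0, 5.98]
    - [[0, 0, 0], 0, 5.98]
    - [[0, 0.3, 0.2], 0, 5.98]
    - [[0, 0.3, 0.2], 0, 5.98]
    - [[0, 0.3, 0.2], 0, 5.98]
    - [[0, 0.3, 0.2], 0, 5.98]
  force: 20

```text
t: 14.12
eef_pos: [0.5359, -0.2456, 0.0636]
tcp_rot: [0.514, -0.486, 0.486, -0.513]
contact_force: [-0.7, 0.8, -0.7]
opening: 0.701
```

```bash
cat > b.py <<'E'
import sys
from h import *
s=st(); o=[]
for n,(x,y) in dict(side=(300,170),top=(332,210)).items():
    im=r.get_image(n); cv2.imwrite(f"pics/{n}_{sys.argv[1]}.png",im[:,:,::-1])
    o.append(cv2.resize(im[y-50:y+50,x-50:x+50],(400,400),interpolation=cv2.INTER_CUBIC))
cv2.imwrite(f"pics/{sys.argv[1]}.png",np.hstack(o)[:,:,::-1])
E
python3 b.py b4
```

```text
t 14.12 tcp [ 0.5359 -0.2456  0.0636] toolx [ 0.055 -0.999 -0.   ] y [-0.001  0.    -1.   ] z [ 0.999  0.055 -0.001] F [-0.7  0.8 -0.7] T [-0.06  0.05  0.03] open 0.701 q6 [-0.52  0.15  1.92 -0.    1.07  1.  ]
```

View pics/b4.png

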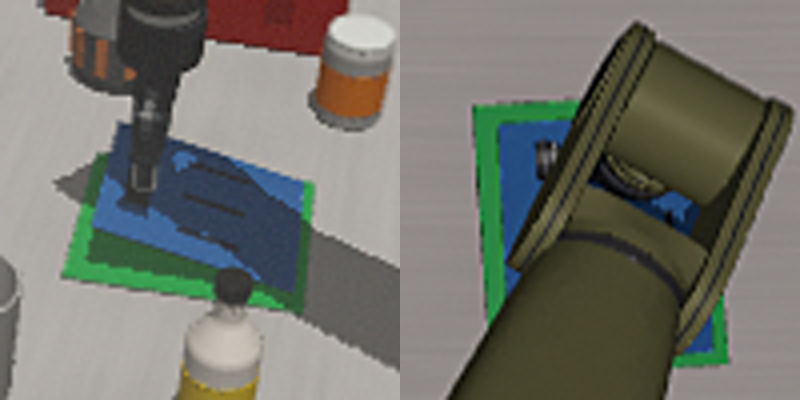

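The lid is lowering evenly: front-left corner at (93,228) in the crop, back still planted at (293,290). I'll continue down.

Emit:
send_rows:
  increments:
    - [[0, 0.3, 0.2], 0, 5.98]
    - [[0, 0.3, 0.1], 0, 5.98]
    - [[0, 0.3, 0.2], 0, 5.98]
    - [[0, 0.3, 0.1], 0, 5.98]
    - [[0, 0.3, 0.1], 0, 5.98]
    - [[0, 0.3, 0.1], 0, 5.98]
    - [[0, 0.3, 0.1], 0, 5.98]
    - [[0, 0.2, 0.1], 0, 5.98]

```text
t: 14.88
eef_pos: [0.546, -0.2451, 0.0409]
tcp_rot: [0.514, -0.486, 0.486, -0.513]
contact_force: [0.2, 0.2, -0.4]
opening: 0.697
```

```bash
python3 b.py b5
```

```text
t 14.88 tcp [ 0.546  -0.2451  0.0409] toolx [ 0.055 -0.999 -0.   ] y [-0.  0. -1.] z [ 0.999  0.055 -0.   ] F [ 0.2  0.2 -0.4] T [-0.05  0.09  0.02] open 0.697 q6 [-0.51  0.2   1.91 -0.    1.03  1.  ]
```

View pics/b5.png

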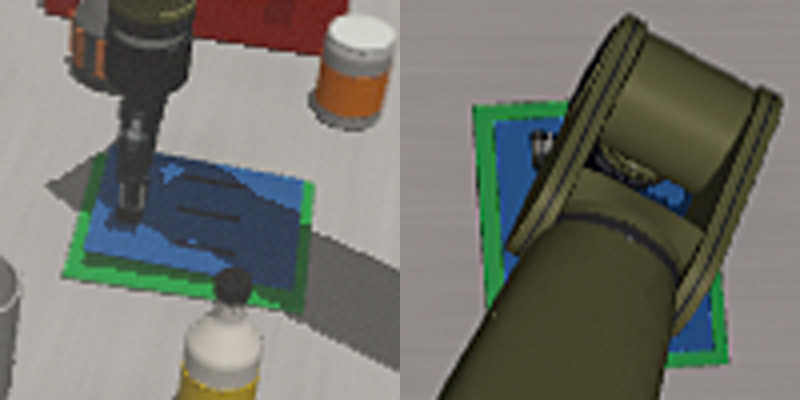

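Emit:
send_rows:
  increments:
    - [[0, 0.2, 0.1], 0, 5.98]
    - [[0, 0.2, 0.1], 0, 5.98]
    - [[0, 0.2, 0], 0, 5.98]
    - [[0, 0.1, 0], 0, 5.98]
    - [[0, 0, 0], 0, 5.98]

```text
t: 15.4
eef_pos: [0.548, -0.245, 0.0341]
tcp_rot: [-0.513, 0.486, -0.486, 0.513]
contact_force: [0.2, 0.6, 0.2]
opening: 0.702
```

```bash
python3 -c "from h import *;st()"
```

```text
t 15.4 tcp [ 0.548  -0.245   0.0341] toolx [ 0.055 -0.999 -0.   ] y [-0.  0. -1.] z [ 0.999  0.055 -0.   ] F [0.2 0.6 0.2] T [-0.04 -0.07  0.  ] open 0.702 q6 [-0.51  0.22  1.9   0.    1.02  1.01]
```

Emit:
send_rows:
  increments:
    - [[0, 0.1, 0], 0, 5.98]
    - [[0, 0.1, 0], 0, 5.98]
    - [[0, 0, 0], 0, 5.98]

```text
t: 15.65
eef_pos: [0.5482, -0.2451, 0.033]
tcp_rot: [-0.513, 0.486, -0.486, 0.513]
contact_force: [-0.5, 1.3, 2.2]
opening: 0.7
```

```bash
python3 b.py b6
```

```text
t 15.65 tcp [ 0.5482 -0.2451  0.033 ] toolx [ 0.054 -0.999  0.   ] y [ 0. -0. -1.] z [0.999 0.054 0.   ] F [-0.5  1.3  2.2] T [0.15 0.19 0.05] open 0.7 q6 [-0.51  0.22  1.9   0.    1.02  1.01]
```

View pics/b6.png

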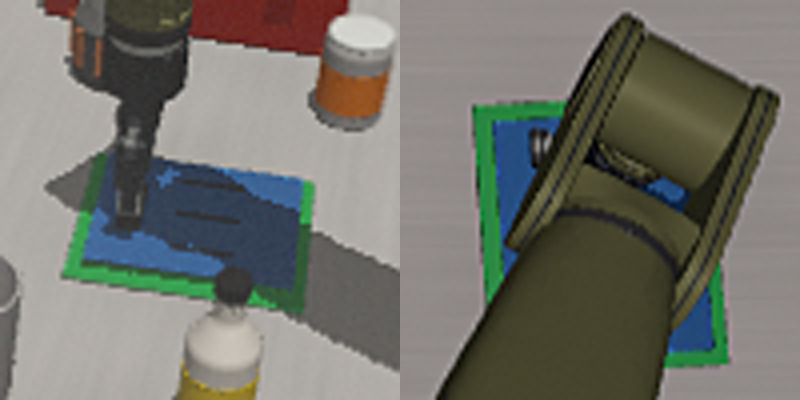

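The lid is flat on the mat with Fz at +2.2 N. Opening and backing off now.

Emit:
send_rows:
  increments:
    - [[0, 0, 0], 0, 6.1]
    - [[0, 0, 0], 0, 6.4]
    - [[0, 0, 0], 0, 7.2]
    - [[0, 0, 0], 0, 8.2]
    - [[0, -0.5, 0], 0, 8.2]
    - [[0, -1.5, 0], 0, 8.2]
    - [[0, -2.5, 0], 0, 8.2]
    - [[0, -3, 0], 0, 8.2]

```text
t: 16.42
eef_pos: [0.5465, -0.2442, 0.1061]
tcp_rot: [0.514, -0.488, 0.485, -0.513]
contact_force: [0.2, -0.6, -0.6]
opening: 0.959
```

Emit:
send_rows:
  increments:
    - [[0, -3, 0], 0, 8.2]
    - [[0, -3, 0], 0, 8]
    - [[0, -3, 0], 0, 7]
    - [[0, -3, 0], 0, 6]
    - [[-3, 0, 0], 0, 5]
    - [[-4, 0, 0], 0, 4]
    - [[-4, 0, 0], 0, 4]
    - [[-4, 0, 0], 0, 4]

```text
t: 17.08
eef_pos: [0.5395, -0.0941, 0.228]
tcp_rot: [-0.513, 0.486, -0.487, 0.513]
contact_force: [0.6, 1.0, 0.5]
opening: 0.464
```

```bash
python3 - <<'E'
from h import *
st()
for n in("side","top"):
    im=r.get_image(n); cv2.imwrite(f"pics/{n}_c1.png",im[:,:,::-1])
    m=masks(im); b=big(m["blue"]); print(n,"lid",np.round(rect(n,b,.019),2))
    g=m["green"]|m["blue"]; g=cv2.morphologyEx(g,cv2.MORPH_CLOSE,np.ones((3,3),np.uint8))
    print("mat",np.round(rect(n,big(g),.006),2))
im=r.get_image("side"); cv2.imwrite("pics/c1z.png",cv2.resize(im[225:315,220:325],(700,600),interpolation=cv2.INTER_CUBIC)[:,:,::-1])
E
```

```text
t 17.08 tcp [ 0.5395 -0.0941  0.228 ] toolx [ 0.053 -0.999  0.   ] y [ 0.001 -0.    -1.   ] z [0.999 0.053 0.001] F [0.6 1.  0.5] T [ 0.03 -0.01  0.02] open 0.464 q6 [-0.27 -0.1   1.88  0.    1.36  1.25]
side lid [ 484.39 -246.84  189.35  162.72    3.3 ]
mat [ 484.13 -251.89  214.33  194.55    5.69]
top lid [ 487.11 -249.43  190.68  161.17    3.13]
mat [ 488.09 -251.62  217.02  183.68    2.88]
```

View pics/side_c1.png

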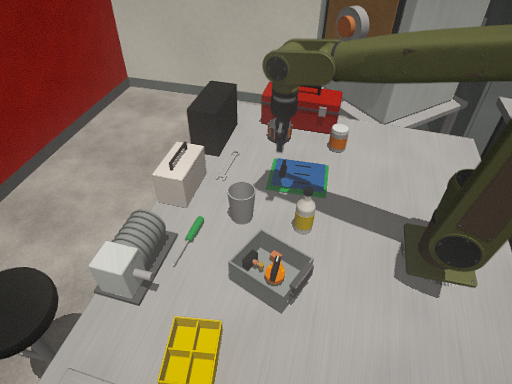

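View pics/top_c1.png

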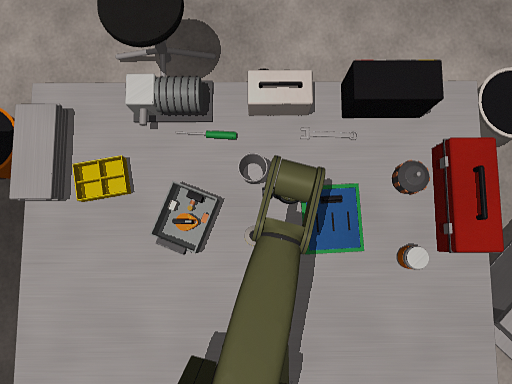

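View pics/c1z.png

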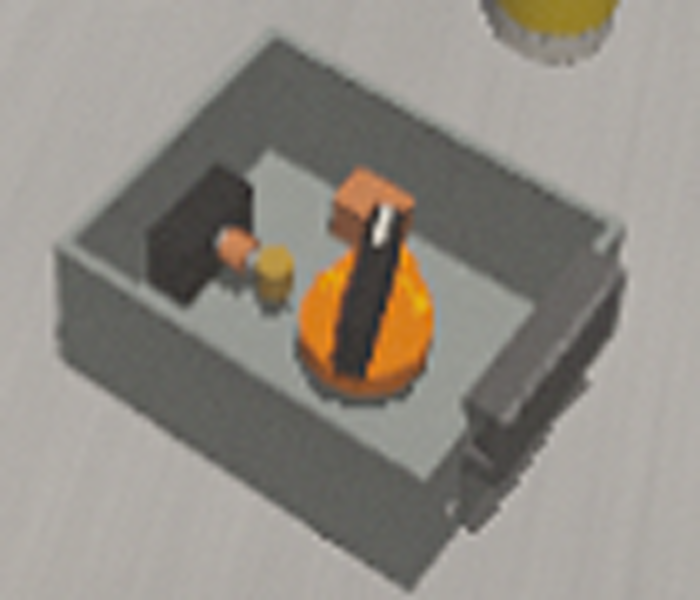

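The lid sits centred on the mat. Side view gives an offset of (-1.5,-0.2) mm and top view (-0.9,-0.3) mm, with yaw 3.2° against 3.1°. Now I'll measure the cam.

```bash
python3 - <<'E'
from h import *
im=cv2.imread("pics/top_c1.png"); cv2.imwrite("pics/c1t.png",cv2.resize(im[175:259,145:229],(588,588),interpolation=cv2.INTER_CUBIC))
a=np.deg2rad(-21.8)
for C in[(.4908,.2158)]:
  for n,o,k in(("top",(145,175),7),("side",(220,225),6.6667)):
    f=lambda x,y,z:(C[0]+x*np.cos(a)-y*np.sin(a),C[1]+x*np.sin(a)+y*np.cos(a),z)
    p=[f(-.015,0,.079)]+[f(x,y,.085) for x in(-.09,.09) for y in(.075,-.075)]
    print(n,((proj(n,p)-o)*k).round(0).tolist())
E
```

```text
top [[255.0, 321.0], [26.0, 418.0], [346.0, 547.0], [188.0, 36.0], [503.0, 160.0]]
side [[365.0, 256.0], [419.0, 476.0], [619.0, 217.0], [47.0, 240.0], [265.0, 19.0]]
```

View pics/c1t.png

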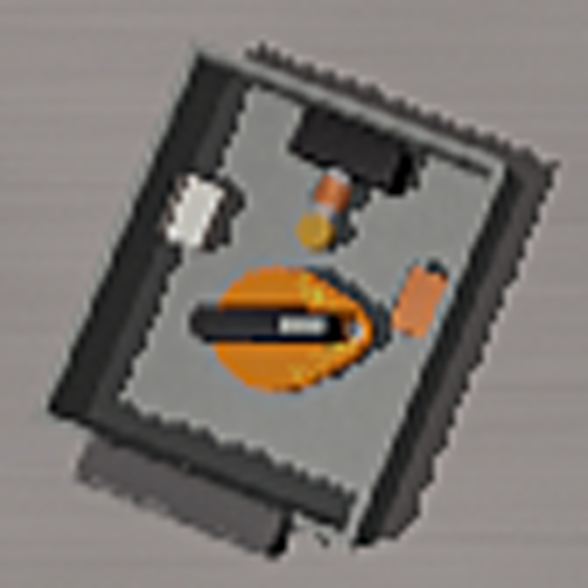

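```bash
python3 - <<'E'
from h import *
def z(n,p): 
    o,k=((145,175),7) if n=="top" else ((220,225),20/3)
    return (np.array(p,float)-(k-1)/2)/k+o
t=onplane("top",[z("top",(192,324)),z("top",(303,325)),z("top",(329,326))],.079); print(t.round(4))
d=t[2]-t[0]; print("bar deg",np.degrees(np.arctan2(d[1],d[0])),"mid",(t[0]+t[2])/2, np.linalg.norm(d))
print("dot",onplane("top",[z("top",(353,330))],.038).round(4))
# orange blob: cam body circle centre at z=.038 ; side
im=cv2.imread("pics/top_c1.png")[:,:,::-1].copy(); hsv=cv2.cvtColor(im,cv2.COLOR_RGB2HSV)
s=onplane("side",[z("side",(388,212)),z("side",(352,345))],.079); print("side bar",s.round(4),(s[0]+s[1])/2)
# rim corners
print(onplane("top",[z("top",p) for p in((48,408),(355,543),(197,45),(510,165))],.085).mean(0))
E
```

```text
[[0.4772 0.2502 0.079 ]
 [0.4765 0.2017 0.079 ]
 [0.476  0.1903 0.079 ]]
bar deg -91.11516798323973 mid [0.47660848 0.22028587 0.079     ] 0.059900839116210934
dot [[0.4765 0.1854 0.038 ]]
side bar [[0.4739 0.1961 0.079 ]
 [0.4739 0.2636 0.079 ]] [0.47388249 0.22985457 0.079     ]
[0.49203277 0.21208383 0.085     ]
```

The cam's bar points at about -91° in the world, so the cam is at about -1.21 rad. Its axis is near (0.476, 0.2215). I'll move over it and turn the tool.

Emit:
send_rows:
  increments:
    - [[-2, 0, -0.3], 0, 4]
    - [[-3.5, 0, -0.5], 0, 4]
    - [[-3.5, 0, -0.5], 0, 4]
    - [[-3.5, 0, -0.5], 0, 4]
    - [[-3.5, 0, -0.5], 0, 4]
    - [[-3.5, 0, -0.5], 0, 4]
    - [[-3.5, 0, -0.5], 0, 4]
    - [[-3.5, 0, -0.5], 0, 4]

```text
t: 17.9
eef_pos: [0.4875, 0.1678, 0.2277]
tcp_rot: [-0.513, 0.486, -0.487, 0.513]
contact_force: [0.4, 0.2, 0.0]
opening: 0.47
```

Emit:
send_rows:
  increments:
    - [[-3.4, 0, -0.5], 0, 3.5]
    - [[-2, 0, -0.4], 0, 3.2]
    - [[0, 0, 0], -5, 3.2]
    - [[0, 0, 0], -7, 3.2]
    - [[0, 0, 0], -7, 3.2]
    - [[0, 0, 0], -7, 3.2]
    - [[0, 0, 0], -7, 3.2]
    - [[0, 0, 0], -7, 3.2]

```text
t: 18.57
eef_pos: [0.4763, 0.2198, 0.2275]
tcp_rot: [0.649, -0.28, 0.28, -0.649]
contact_force: [-0.1, 0.0, 0.9]
opening: 0.375
```

Emit:
send_rows:
  increments:
    - [[0, 0, 0], -7, 3.2]
    - [[0, 0, 0], -7, 3.2]
    - [[0, 0, 0], -7, 3.2]
    - [[0, 0, 0], -7, 3.2]
    - [[0, 0, 0], -7, 3.2]
    - [[0, 0, 0], -7, 3.2]
    - [[0, 0, 0], -3.8, 3.2]
    - [[0, 0, 0], 0, 3.2]

```text
t: 19.23
eef_pos: [0.4762, 0.2198, 0.2275]
tcp_rot: [0.707, -0.007, 0.007, -0.707]
contact_force: [0.6, 0.2, -0.1]
opening: 0.378
```

```bash
python3 - <<'E'
from h import *
s=st(); q=R.from_quat(s["tcp_rot"]).as_matrix()
print((q.T@(np.array([.476,.2215,.05])-s["eef_pos"])*100).round(2),"yaw",np.degrees(np.arctan2(q[1,0],q[0,0])))
E
```

```text
t 19.23 tcp [0.4762 0.2198 0.2275] toolx [ 1.    -0.019  0.   ] y [ 0. -0. -1.] z [ 0.019  1.    -0.   ] F [ 0.6  0.2 -0.1] T [ 0.06 -0.04 -0.04] open 0.378 q6 [ 0.33 -0.15  1.93 -0.    1.36  0.35]
[-0.03 17.75  0.18] yaw -1.1061991982334003
```

Emit:
send_rows:
  increments:
    - [[0, 1.5, 0.1], 0, 3.2]
    - [[0, 2.5, 0], 0, 3.2]
    - [[0, 2.5, 0], 0, 3.2]
    - [[0, 2.5, 0], 0, 3.2]
    - [[0, 2, 0], 0, 3.2]
    - [[0, 1.2, 0], 0, 3.2]
    - [[0, 0, 0], 0, 3.2]
    - [[0, 0, 0], 0, 3.2]

```text
t: 19.9
eef_pos: [0.4758, 0.2214, 0.1053]
tcp_rot: [0.707, -0.007, 0.007, -0.707]
contact_force: [0.6, 0.3, -0.4]
opening: 0.373
```

```bash
python3 look.py d1 .476,.2215,.09; python3 -c "
from h import *
im=cv2.imread('pics/side_d1_full.png'); cv2.imwrite('pics/d1z.png',cv2.resize(im[215:305,220:325],(700,600),interpolation=cv2.INTER_CUBIC))"
```

```text
t 19.9 tcp [0.4758 0.2214 0.1053] toolx [ 1.    -0.02  -0.001] y [-0.001 -0.    -1.   ] z [ 0.02  1.   -0.  ] F [ 0.6  0.3 -0.4] T [ 0.01 -0.05 -0.01] open 0.373 q6 [ 0.33 -0.04  2.04 -0.    1.14  0.35]
side origin 225 211 x4
top origin 130 170 x4
```

View pics/d1z.png

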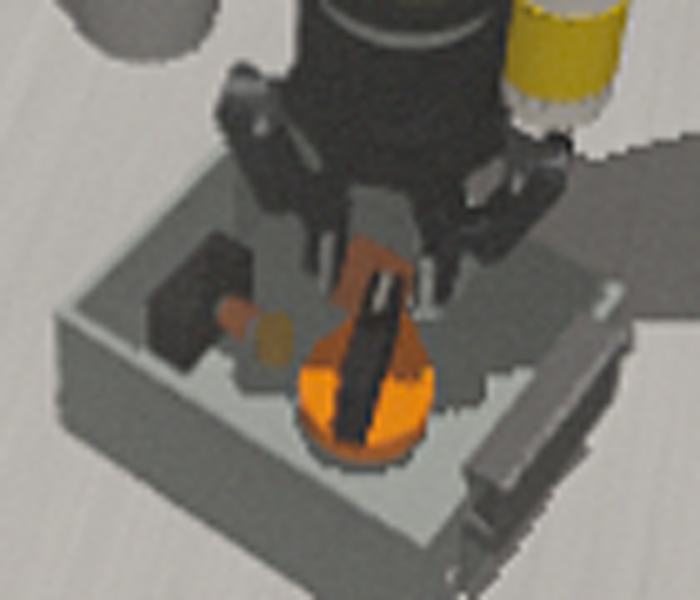

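The fingers straddle the bar (tips at about (330,280) and (425,300) in the crop, bar between them). Going down.

Emit:
send_rows:
  increments:
    - [[0, 1, 0], 0, 3.2]
    - [[0, 1.5, 0], 0, 3.2]
    - [[0, 1.5, 0], 0, 3.2]
    - [[0, 1, 0], 0, 3.2]
    - [[0, 0.5, 0], 0, 3.2]
    - [[0, 0, 0], 0, 3.2]

```text
t: 20.5
eef_pos: [0.4749, 0.2215, 0.0492]
tcp_rot: [0.707, -0.007, 0.006, -0.707]
contact_force: [0.8, 0.4, -0.2]
opening: 0.375
```

Emit:
send_rows:
  increments:
    - [[0, 0, 0], 0, 2.4]
    - [[0, 0, 0], 0, 1.8]
    - [[0, 0, 0], 0, 1.5]
    - [[0, 0, 0], 0, 1.3]
    - [[0, 0, 0], 0, 1.2]
    - [[0, 0, 0], 0, 1.2]
    - [[0, 0, 0], 0, 1.2]
  force: 40

```text
t: 21.08
eef_pos: [0.4769, 0.222, 0.0515]
tcp_rot: [-0.707, 0.006, -0.008, 0.707]
contact_force: [4.8, -0.4, 1.9]
opening: 0.154
```

```bash
python3 look.py d2 .476,.2215,.09; python3 -c "
from h import *
im=cv2.imread('pics/side_d2_full.png'); cv2.imwrite('pics/d2z.png',cv2.resize(im[215:305,220:325],(700,600),interpolation=cv2.INTER_CUBIC))"
```

```text
t 21.08 tcp [0.4769 0.222  0.0515] toolx [ 1.    -0.019  0.003] y [ 0.003  0.001 -1.   ] z [0.019 1.    0.001] F [ 4.8 -0.4  1.9] T [-0.04 -0.53 -0.07] open 0.154 q6 [ 0.33  0.04  2.07 -0.    1.03  0.35]
side origin 225 211 x4
top origin 130 170 x4
```

View pics/d2z.png

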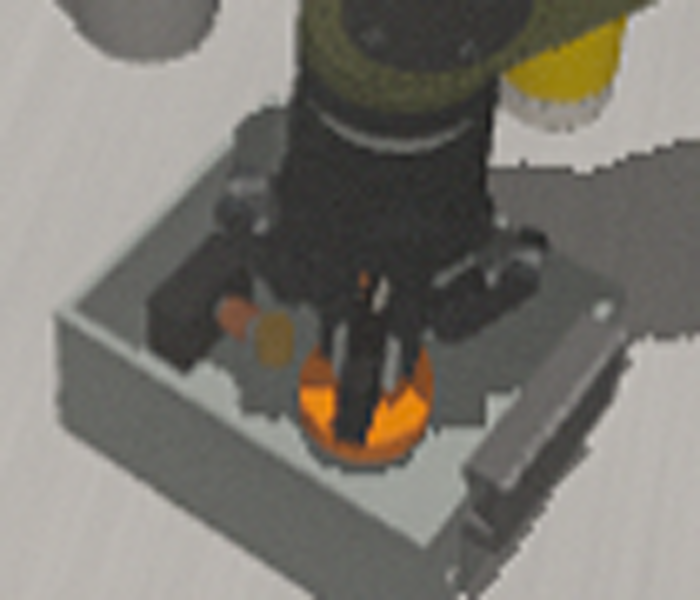

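Gripped; there's a small 5 N side load, so I'll shift 1 mm and turn.

Emit:
send_rows:
  increments:
    - [[0.1, 0, 0], 0, 1.2]
    - [[0, 0, 0], -3, 1.2]
    - [[0, 0, 0], -5, 1.2]
    - [[0, 0, 0], -5, 1.2]
    - [[0, 0, 0], -5, 1.2]
    - [[0, 0, 0], -5, 1.2]
    - [[0, 0, 0], -5, 1.2]
    - [[0, 0, 0], -5, 1.2]

```text
t: 21.85
eef_pos: [0.4772, 0.2221, 0.0515]
tcp_rot: [-0.679, -0.196, 0.195, 0.68]
contact_force: [1.7, -1.1, 7.2]
opening: 0.154
```

```bash
python3 -c "from h import *;st()"
```

```text
t 21.85 tcp [0.4772 0.2221 0.0515] toolx [0.847 0.532 0.001] y [ 0.001  0.001 -1.   ] z [-0.532  0.847 -0.   ] F [ 1.7 -1.1  7.2] T [-0.06 -0.23 -0.12] open 0.154 q6 [ 0.33  0.04  2.07  0.    1.04 -0.23]
```

Emit:
send_rows:
  increments:
    - [[0, 0, 0], -5, 1.2]
    - [[0, 0, 0], -5, 1.2]
    - [[0, 0, 0], -5, 1.2]
    - [[0, 0, 0], -5, 1.2]
    - [[0, 0, 0], -5, 1.2]
    - [[0, 0, 0], -5, 1.2]
    - [[0, 0, 0], -4, 1.2]
    - [[0, 0, 0], -2.2, 1.2]

```text
t: 22.52
eef_pos: [0.4773, 0.2222, 0.0515]
tcp_rot: [-0.585, -0.397, 0.396, 0.585]
contact_force: [2.0, 1.0, 6.6]
opening: 0.157
```

Emit:
send_rows:
  increments:
    - [[0, 0, 0], 0, 1.2]
    - [[0, 0, 0], 0, 1.2]

```text
t: 22.68
eef_pos: [0.4773, 0.2222, 0.0515]
tcp_rot: [0.586, 0.397, -0.396, -0.586]
contact_force: [3.0, 0.9, 5.0]
opening: 0.158
```

```bash
python3 look.py d3 .476,.2215,.09; python3 -c "
from h import *
s=r.state();q=R.from_quat(s['tcp_rot']).as_matrix();print(np.degrees(np.arctan2(q[1,0],q[0,0])))
im=cv2.imread('pics/side_d3_full.png'); cv2.imwrite('pics/d3z.png',cv2.resize(im[215:305,220:325],(700,600),interpolation=cv2.INTER_CUBIC))"
```

```text
t 22.68 tcp [0.4773 0.2222 0.0515] toolx [0.372 0.928 0.001] y [ 0.002  0.001 -1.   ] z [-0.928  0.372 -0.001] F [3.  0.9 5. ] T [ 0.08 -0.31  0.05] open 0.158 q6 [ 0.33  0.04  2.07  0.    1.04 -0.86]
side origin 225 211 x4
top origin 130 170 x4
68.16007558965744
```

View pics/d3z.png

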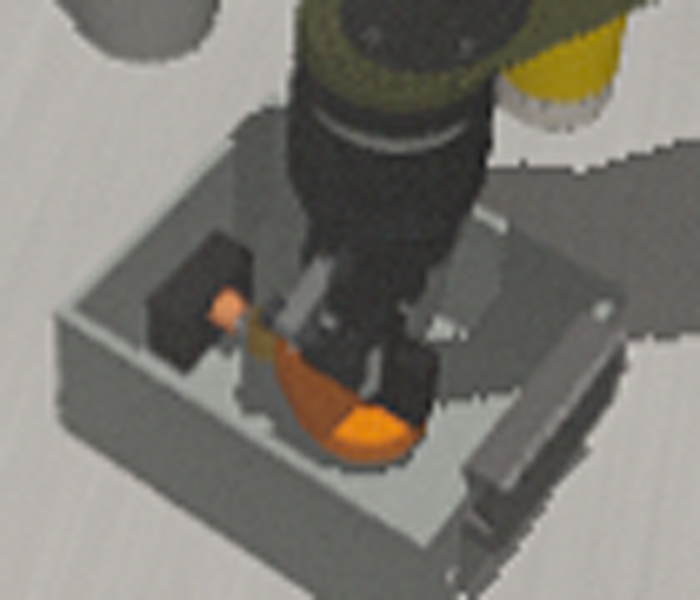

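The nose presses the roller, which has moved from about (273,340) to (262,335). I'll release and rise.

Emit:
send_rows:
  increments:
    - [[0, 0, 0], 0, 1.5]
    - [[0, 0, 0], 0, 2]
    - [[0, 0, 0], 0, 3]
    - [[0, 0, 0], 0, 3.2]
    - [[0, 0, 0], 0, 3.2]
    - [[0, -1, 0], 0, 3.2]
    - [[0, -2, 0], 0, 3.2]
    - [[0, -3, 0], 0, 3.2]

```text
t: 23.45
eef_pos: [0.4742, 0.2208, 0.1084]
tcp_rot: [-0.585, -0.394, 0.398, 0.586]
contact_force: [0.7, 0.9, -1.1]
opening: 0.376
```

Emit:
send_rows:
  increments:
    - [[0, -3, 0], 0, 3.2]
    - [[0, -3, 0], 0, 3.2]
    - [[0, -3, 0], 0, 3.2]
    - [[0, -3, 0], 0, 3.2]
    - [[0, -1, 3], 0, 3.2]
    - [[0, 0, 4], 0, 3.2]
    - [[0, 0, 2], 0, 3.2]
    - [[0, 0, 0], 0, 3.2]

```text
t: 24.12
eef_pos: [0.3904, 0.2562, 0.2415]
tcp_rot: [-0.585, -0.397, 0.397, 0.585]
contact_force: [0.2, -0.6, 0.2]
opening: 0.376
```

```bash
python3 look.py d4 .476,.2215,.06; python3 -c "
from h import *
im=cv2.imread('pics/side_d4_full.png'); cv2.imwrite('pics/d4z.png',cv2.resize(im[215:305,220:325],(700,600),interpolation=cv2.INTER_CUBIC))"
```

```text
t 24.12 tcp [0.3904 0.2562 0.2415] toolx [0.37  0.929 0.001] y [ 0.     0.001 -1.   ] z [-0.929  0.37   0.   ] F [ 0.2 -0.6  0.2] T [ 0.02 -0.   -0.03] open 0.376 q6 [ 0.47 -0.3   2.03  0.    1.41 -0.73]
side origin 224 217 x4
top origin 132 171 x4
```

View pics/d4z.png

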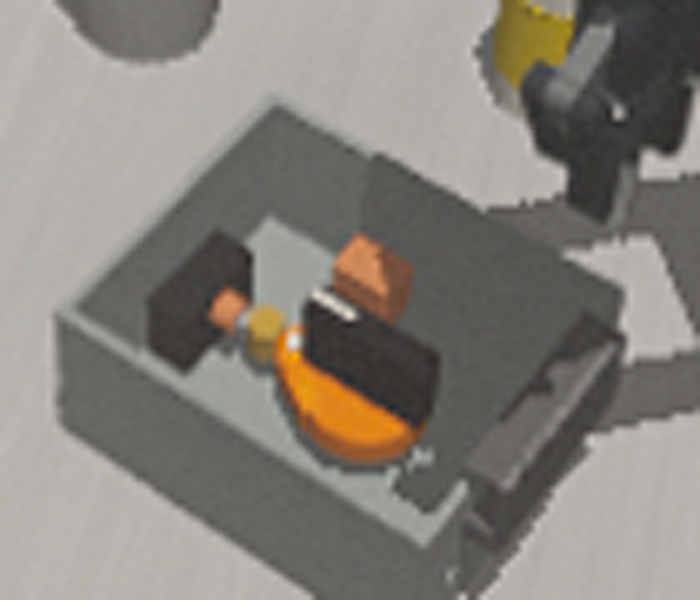

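View pics/top_d4_full.png

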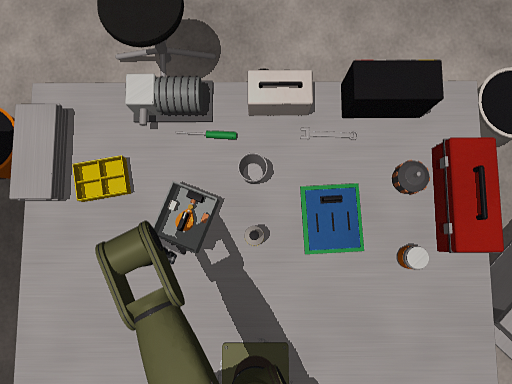

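```bash
python3 - <<'E'
from h import *
st()
z=lambda p:(np.array(p,float)-2.83)/(20/3)+[220,215]
e=onplane("side",[z((330,288)),z((438,348))],.079); d=e[0]-e[1]; print("bar edge deg",np.degrees(np.arctan2(d[1],d[0])))
im=cv2.imread("pics/top_d4_full.png")[:,:,::-1].copy()
cv2.imwrite("pics/d4t.png",cv2.resize(im[175:259,145:229],(588,588),interpolation=cv2.INTER_CUBIC)[:,:,::-1])
for n in("side","top"):
    im=cv2.imread(f"pics/{n}_d4_full.png")[:,:,::-1].copy(); m=masks(im)
    print(n,"lid",np.round(rect(n,big(m["blue"]),.019),2)); 
    g=m["green"]|m["blue"]; print("mat",np.round(rect(n,big(cv2.morphologyEx(m["green"],cv2.MORPH_CLOSE,np.ones((3,3),np.uint8))),.006),2))
E
```

```text
t 24.22 tcp [0.3927 0.2554 0.241 ] toolx [0.371 0.928 0.001] y [ 0.001  0.    -1.   ] z [-0.928  0.371 -0.001] F [ 0.2 -0.3  0.2] T [ 0.05  0.04 -0.01] open 0.377 q6 [ 0.46 -0.3   2.03 -0.    1.41 -0.73]
bar edge deg -19.97453192972408
side lid [ 515.84 -244.85  126.36  163.11    2.85]
mat [ 524.8  -241.7   137.07  183.35    2.78]
top lid [ 487.09 -249.2   190.68  161.64    3.13]
mat [ 487.95 -249.02  216.99  188.9     2.91]
```

View pics/d4t.png

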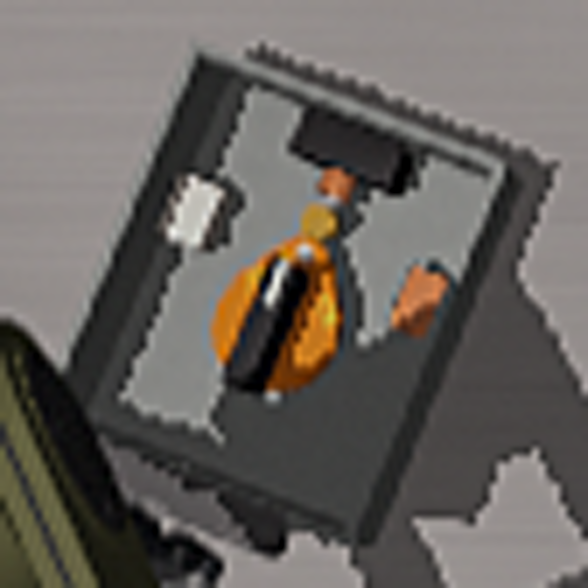

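The nose dot (306,250), roller (319,222) and cam centre (277,320) line up, within about 1°. The lid is centred. Handing in.

```bash
python3 -c "
from rig import r
print(r.sign_off())"
```

```text
the job is handed in; nothing more can be done
None
```

The lid is off the casing and lying on the mat, and the cam's high point is pressing on the follower. I handed the job in at about 24 s of the 72 s allowed.

- **Lid removal:** The tool can only turn about its own axis, so I gripped the lid's black grip across its 60 mm width and let the lid pivot in the fingers. I tipped it to about 0.35 rad on the back rim, drew it forward about 39 mm, then lifted it off. It was laid back edge first on the mat before I let go.
- **Cam:** I turned it by its bar from about -1.21 rad to facing the follower, released it and backed the arm away.

**Last checks:**
- **Lid position:** In the top view its centre is 0.9 mm off the mat's in x and 0.2 mm in y, with its yaw within 0.3° of the mat's. The side view gave -1.5 and -0.2 mm just after release. In the final side view the arm blocked part of the lid, so I could not use that reading.
- **Cam angle:** The nose, roller and cam centre line up within about 1° in the top view, and the roller has been pushed in. The tool yaw at release was 68.16° against a 68.2° target. A rougher reading of the bar's edge in the side view differed by 2°.
- **Other things on the bench:** They look unmoved in the top view.

**What went wrong:** On my first tries at tipping, the grip was too tight. The lid's back edge rose about 7 mm, as far as the keeper allows, and probably touched it lightly. I set it back on the rim and loosened the grip before going on. The last part of the tipping, from about 0.1 to 0.35 rad, was done with the back resting on the casing.

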